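# Lift a bevelled disc with a trowel and tip it into the round dish

## Robot

A 7-joint arm with a two-finger parallel gripper is mounted at the origin on a cart in front of the work surface, level with it; the furniture and walls round the work are solid. World frame = base frame: x ahead of the robot, y to its left, z up, the work surface at z = 0. Lengths are in m, angles in rad, forces in N, time in s.
With the tool pointing down it reaches from about 0.425 to 0.95 m from the base axis. Payload 4.7 kg.
Tool frame: the origin (TCP) lies midway between the tips of the shut fingers; the grasp point (between the pads) lies 19 mm behind it; z points along the fingers, y is the direction in which the jaws open and shut (so a half turn about z gives the same grasp; the last joint's range is limited). The gripper opens to 87 mm and grips with 3 to 60 N. Pads are 19 mm wide; open, the fingers measure 117 mm over their backs; the gripper's body (75 mm by 190 mm) begins 51 mm behind the grasp point.
Start: joints at [-1.153, 0.469, -0.049, 1.532, 0.024, 1.141, -0.082], TCP at [0.292, 0.609, 0.223] pointing down, gripper open.
Joint ranges: [-2.59, 2.59], [-0.33, 1.99], [-1.39, 1.29], [0.1, 2.45], [-1.04, 4.18], [0.21, 1.99], [-2.66, 2.66]. Speed limits (rad/s): [2.57, 2.57, 3.14, 3.14, 3.14, 3.14, 3.14].

## Interface

Orientations are given as a unit quaternion [x, y, z, w].
In Python, from bench import sensors, imaging, ticket gives the robot as it stands. The module is installed in compiled form; this text tells all that it offers.
- The arm moves only by the shell command python3 -m inch 'ROWS' [FORCE]. ROWS is JSON, one flat list of numbers, 7 for each row, row after row: the turn, a rotation vector about the tool's x, y, z in rad, then the shift along the tool's x, y, z in cm, then the opening, from 0 (shut) to 1 (fully open). In form: [ax, ay, az, x, y, z, fingers, ax, ay, az, x, y, z, fingers, ...]. A call has 1 to 5 rows; each row shifts and turns the commanded pose from where the row before left it, along the tool's axes as they then stand; what a row does not reach is not made up. A row lasts 1/12 s, in which the tool goes at most 41.7 mm and 7.16 degrees, less where a joint would pass 70% of its speed; a pose out of reach is approached as far as the arm can. A call with a gripper value outside its range is refused whole. The fingers move at their own pace and stop on an object; FORCE is the grip in N (left out, the last holds). Time passes only in rows, so rows that do not move let the fingers close. It gives the time, the measured TCP pose, the force and the opening at its end, in the units of the state.
- sensors.sense(): the state, without advancing time (a new reading comes with each control period).
- imaging.grab_frame(name): name is "side" or "top" or "wrist"; returns the picture (480x640x3 uint8, red, green, blue); there is no depth.
- imaging.camera_model(name): a dict with "K" (3x3 intrinsics, pixels), "extrinsics" (4x4, takes a point from world to camera coordinates); the wrist camera has in their place "T_tool_cam" (4x4, takes a point from camera to tool coordinates, whose origin is the TCP and whose axes are the flange's). Camera axes: x right, y down, z forward; pixel columns grow to the right and rows downward; lengths in m; the calibration is good to about 2 mm. A picture is of the moment at which its call begins: read the wrist's pose just before it. camera_model takes no time and is no camera call.
- ticket.sign_off(): hands the job in, once; it reports no verdict.
The state is a dict: "clock": time; "qpos": joint angles; "joint_vel": joint speeds; "joint_torque": joint torques, N m; "ee_pos": TCP position; "tcp_rot": TCP orientation; "wrist_force": force on the tool from outside, world axes, zero at the start; "ft_torque": the same for the moment, N m; "gripper_width": finger opening in m.
Only numpy, scipy, OpenCV 4.12 (cv2) and the standard library are available. Lean on these libraries where they do the work, as an engineer would, in place of code of your own. Each camera call takes 0.05 s, during which the arm holds its last target.

## Task

Pick up the trowel by its handle, slide its blade under the brass disc that lies in the mouth of the V-shaped stop, carry the disc over on the blade and tip it gently into the round dish (not the square tray), so that it lies flat on the dish's floor with its boss still up. Then set the trowel down flat on the bench, blade down and clear of the dish, and let go. Never touch the disc with the gripper, and leave the two spools and the pen where they are.

Things in the scene. Friction and masses are not known exactly. Their poses are not given: they have to be found in the camera images.
- trowel: Loose finishing trowel, 160 g, standing flat on its blade. Origin: centre of the blade's underside; +x to the front edge, z up. Blade 150 (x) x 50 x 1.6 mm, its front 23 mm tapering to 0.4 mm. Handle along x above the rear half: x -71 to 7, 18 wide, z 37 to 59 mm, on 9 mm posts at x -3 and -61. Blade clear from x = 4 mm on, slippery: things slide at slopes over about 15 deg.
- trowel_grip (a point): Centre of the trowel's handle, at (-32, 0, 48) mm in the trowel's frame; take it across its 18 mm width.
- trowel_tip (a point): Middle of the trowel's front edge, on the underside, at (75, 0, 0) mm in the trowel's frame.
- disc: Loose brass disc, 64 mm diameter, 5 mm thick, about 45 g, flat on the bench in the mouth of the stop, up to 11 mm short of seated; lower edge bevelled (underside 58 mm diameter, full diameter from 2.6 mm up); on top a round boss 22 mm in diameter, 3 mm high. Origin: centre of the underside; z points up through the boss.
- v_stop: Grey V-shaped stop fixed to the bench, 9 mm high, 80 mm wide. Origin, on the bench: where the disc's centre rests when pushed fully in; +x points into the V (the way to push), its mouth is open to -x. Two walls touch the disc 30 deg either side of +x, 32.5 mm from the origin. The 50 mm blade pushed in along +x meets the walls when its edge is 22 mm past the origin.
- round_dish: Round aluminium dish fixed to the bench, 138 mm outside diameter, rim 11 mm high, 3 mm thick, floor 3 mm high, 128 mm across; its place and the square tray's may be swapped. Origin: centre of underside. The floor grips: a disc tipped slowly off the blade stops with its front edge on the floor, and drops flat when the blade is drawn back, centre about 13 mm behind where the blade's edge was.
- square_tray: Shallow square aluminium tray fixed to the bench, 116 x 116 mm, rim 14 mm high, with three square brass plates inside; not the place for the disc. Origin: centre of the underside. (Beside the work, on the robot's side, the tape feeder's upright reel stands 253 mm high at x < 0.42, y from -0.03 to 0.22 m: keep the hand clear of it.)
- spool_a: Bystander: small wire spool with white flanges, 69 x 53 x 30 mm, standing on the bench behind the work; origin at its underside.
- spool_b: Bystander: small wire spool with black flanges and white wire, 67 x 49 x 26 mm, behind the work; origin at its underside.
- marker_pen: Bystander: white pen with a black cap, 133 mm long along its y axis, 13 mm thick, lying at the back left; origin at its underside.
Things that resemble listed ones, but are neither listed nor needed, are in the scene too. Several things look just like the disc: the one meant starts farthest to the robot's right.

How it is judged:
On the way, in this order (a step that is already met when the one before it is completed fails the run):
1. the disc rides on the trowel, clear of the bench (height (world z) of disc above 0.015 m and contact force between disc and trowel above 0.05 N), for 0.2 s.
2. the disc lies flat on the floor of the round dish, boss up (horizontal distance between disc and round_dish below 0.037 m and height (world z) of disc below 0.006 m and angle between disc's own z axis and vertical below 0.1 rad and contact force between disc and trowel below 0.05 N), for 0.2 s.
At the end, for the whole second after the job is handed in: The disc lies at rest on the floor of the round dish (centre within 37 mm of the dish's, underside below 6 mm, tilt under 0.1 rad, boss up); the trowel stands at rest flat on the bench (underside below 4 mm, tilt under 0.06 rad), touching neither dish, tray nor disc (horizontal distance between disc and round_dish below 0.037 m and height (world z) of disc below 0.006 m and angle between disc's own z axis and vertical below 0.1 rad and linear speed of each of disc, trowel below 0.02 m/s and height (world z) of trowel below 0.004 m and angle between trowel's own z axis and vertical below 0.06 rad and contact force between trowel and round_dish below 0.05 N and contact force between trowel and square_tray below 0.05 N and contact force between trowel and disc below 0.05 N).
It fails at once if the gripper touches the disc (contact force between disc and the fingers above 0.3 N or contact force between disc and the arm above 0.3 N).
It fails at once if the disc is dropped or flung (faster than 1.0 m/s) (linear speed of disc above 1 m/s).
It fails at once if the disc is put into the square tray (contact force between disc and square_tray above 0.1 N).
It fails at once if a spool or the pen is moved by more than 25 mm (distance of any of spool_a, spool_b, marker_pen from where it was at the start of the episode above 0.025 m).
It also fails if it takes over 66 s, if anything falls off the work surface, if the arm or the gripper's body presses on something with over 40 N, if the wrist force passes 120 N, or if a joint passes its speed limit or range.

## Working session

There is one attempt and no reset: what is moved stays moved. The work goes in short steps, Python scripts to look and compute and a shell command to move; the robot and the scene stay as the last step left them, time stands still between calls to the robot, and variables do not carry over. Pictures are saved under pics/ and viewed, and the job is handed in when it is done.

```bash
mkdir -p pics; ls
cat > h.py <<'E'
import numpy as np, cv2
from scipy.spatial.transform import Rotation as R
from bench import sensors, imaging, ticket
def save(name,fn):
    s=sensors.sense(); im=imaging.grab_frame(name); cv2.imwrite('pics/'+fn,im[:,:,::-1]); return s,im
def cam(name,s=None):
    m=imaging.camera_model(name); K=np.array(m['K'])
    if name=='wrist':
        T=np.eye(4);T[:3,:3]=R.from_quat(s['tcp_rot']).as_matrix();T[:3,3]=s['ee_pos']
        E=np.linalg.inv(T@np.array(m['T_tool_cam']))
    else: E=np.array(m['extrinsics'])
    return K,E
def proj(K,E,p):
    p=np.atleast_2d(p); c=p@E[:3,:3].T+E[:3,3]; u=c@K.T; return u[:,:2]/u[:,2:]
def back(K,E,uv,z):
    uv=np.atleast_2d(uv); d=np.c_[uv,np.ones(len(uv))]@np.linalg.inv(K).T@E[:3,:3]
    o=-E[:3,:3].T@E[:3,3]; t=(z-o[2])/d[:,2]; return o+d*t[:,None]
E
python3 - <<'E'
from h import *
for n in('top','side','wrist'):
    s,_=save(n,n+'0.png'); K,E=cam(n,s); print(n,K.tolist(),(-E[:3,:3].T@E[:3,3]).round(3))
print(s)
E
```

```text
pics
top [[557.5419467456916, 0.0, 318.8874167505483], [0.0, 557.5419467456916, 245.18877378890426], [0.0, 0.0, 1.0]] [0.416 0.12  1.007]
side [[508.35310500677974, 0.0, 320.4644266764337], [0.0, 508.35310500677974, 235.55073805816573], [0.0, 0.0, 1.0]] [ 0.509 -0.92   0.547]
wrist [[331.51360154787636, 0.0, 319.5958657514319], [0.0, 331.51360154787636, 237.93768126285346], [0.0, 0.0, 1.0]] [0.217 0.644 0.383]
{'clock': 0.1, 'qpos': array([-1.15288712,  0.46938731, -0.04858874,  1.53357682,  0.02411933,
        1.14104146, -0.08230545]), 'joint_vel': array([ 1.04178965e-03, -1.76779198e-03, -6.70014191e-04, -1.71014930e-03,
        3.13723959e-04, -6.50501697e-05,  1.39723243e-03]), 'joint_torque': array([ 6.41127135e-04, -5.09172535e+01, -8.11308366e-02, -2.36828113e+01,
       -6.15243288e-02,  3.45388963e-02,  6.33020318e-05]), 'ee_pos': array([0.2914187 , 0.60823657, 0.22158551]), 'tcp_rot': array([ 2.21538058e-01,  9.75151298e-01, -8.99165649e-04, -1.60227154e-04]), 'wrist_force': array([-0.31035583,  0.48960003,  0.06042763]), 'ft_torque': array([-0.0215083 , -0.03622616, -0.01198956]), 'gripper_width': 0.08694163373650605}
```

View pics/top0.png

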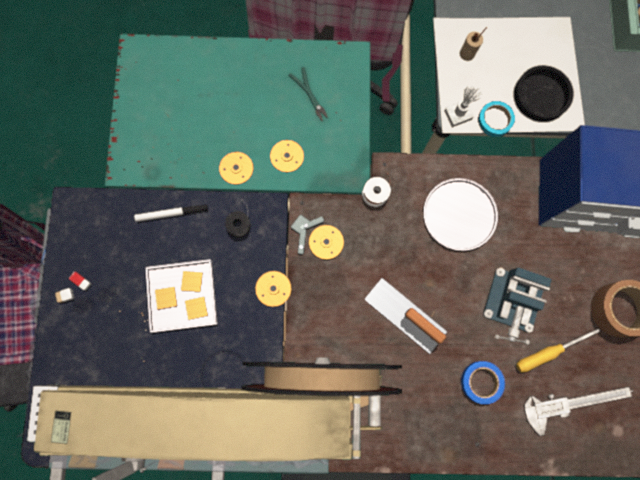

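View pics/side0.png

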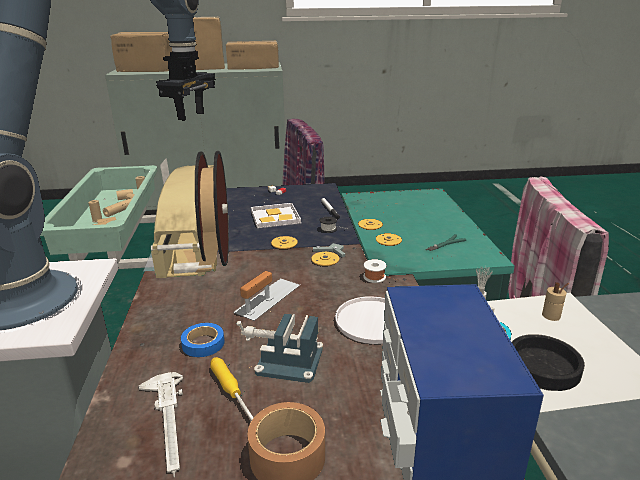

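View pics/wrist0.png

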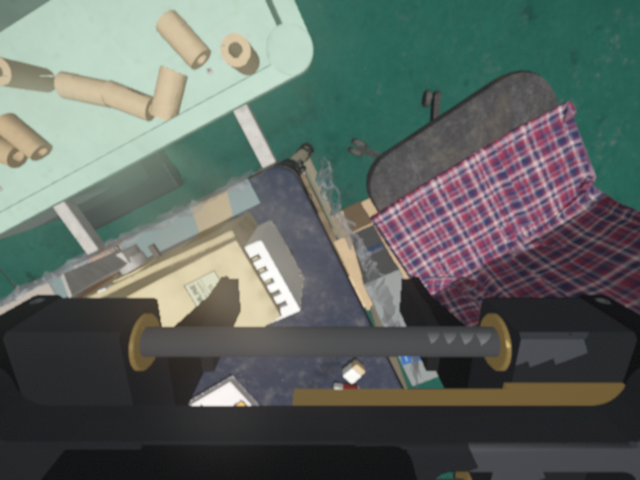

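Run:
```python
from h import *
im=cv2.imread('pics/top0.png')
cv2.imwrite('pics/c1.png',cv2.resize(im[180:320,240:400],None,fx=5,fy=5,interpolation=cv2.INTER_CUBIC)[:600,:800])
cv2.imwrite('pics/c2.png',cv2.resize(im[265:365,350:470],None,fx=6,fy=6,interpolation=cv2.INTER_CUBIC))
K,E=cam('top')
for n,uv,z in [('disc',(326,242),.006),('dish',(460.5,214),.008),('tray',(181,296),.01),('grip',(426,325),.055),('tip',(381,289),0)]: print(n,back(K,E,uv,z).round(4))
print(E.round(3))
```

```text
disc [[0.6236 0.0885 0.006 ]]
dish [[ 0.6828 -0.1606  0.008 ]]
tray [[0.5179 0.3452 0.01  ]]
grip [[ 0.4737 -0.0827  0.055 ]]
tip [[ 0.5401 -0.0133  0.    ]]
[[ 0.021 -1.     0.023  0.088]
 [-0.98  -0.025 -0.196  0.609]
 [ 0.197 -0.018 -0.98   0.907]
 [ 0.     0.     0.     1.   ]]
```

View pics/c1.png

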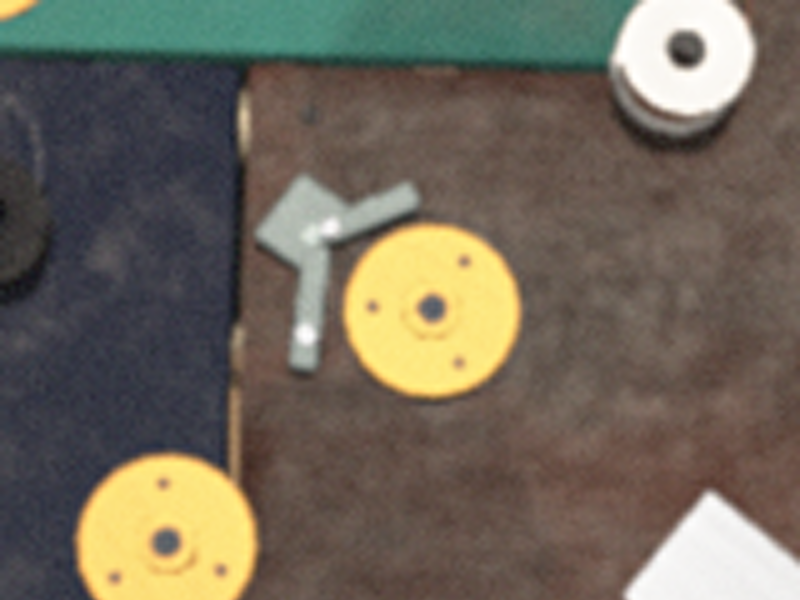

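View pics/c2.png

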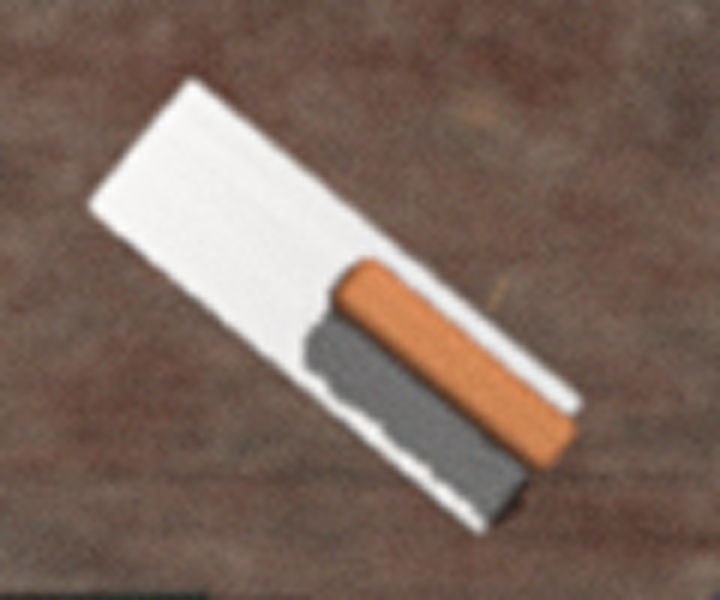

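```bash
cat > fit.py <<'E'
from h import *
from scipy.optimize import least_squares, minimize
im=cv2.imread('pics/top0.png'); K,E=cam('top'); hsv=cv2.cvtColor(im,cv2.COLOR_BGR2HSV)
# disc
def cc(mask,seed):
    n,l,st,c=cv2.connectedComponentsWithStats(mask.astype(np.uint8)); 
    d=np.linalg.norm(c-seed,axis=1); d[0]=1e9; d[st[:,4]<30]=1e9; k=d.argmin(); return l==k
def outline(m):
    c,_=cv2.findContours(cv2.morphologyEx(m.astype(np.uint8),cv2.MORPH_CLOSE,np.ones((7,7))),cv2.RETR_EXTERNAL,cv2.CHAIN_APPROX_NONE); return max(c,key=len)[:,0].astype(float)
def circ(m,z):
    P=back(K,E,outline(m),z)[:,:2]
    r=least_squares(lambda q:np.hypot(*(P-q[:2]).T)-q[2],[*P.mean(0),.03],loss='soft_l1',f_scale=.001); return r.x
ym=(hsv[:,:,0]>15)&(hsv[:,:,0]<35)&(hsv[:,:,1]>90)&(hsv[:,:,2]>130)
d=circ(cc(ym,(326,242)),.0045); print('disc',d.round(4))
wm=(hsv[:,:,1]<40)&(hsv[:,:,2]>170)
print('dish',circ(cc(wm,(460,214)),.011).round(4))
# trowel
c=np.array([(190,78),(90,207),(483,533),(580,405)])/6+[350,265]; c-=0.4
P=back(K,E,c,.0016)[:,:2]
print('trowel corners',P.round(4).tolist(),np.linalg.norm(P-np.roll(P,1,0),axis=1).round(4))
M=np.array([(75,25),(75,-25),(-75,-25),(-75,25)])/1e3
def tf(q,M): c,s=np.cos(q[2]),np.sin(q[2]); return M@np.array([[c,s],[-s,c]])+q[:2]
# order: which corner is +y? try both
best=min((least_squares(lambda q:(tf(q,Mx)-P).ravel(),[*P.mean(0),a0]) for Mx in(M,M[[1,0,3,2]]) for a0 in(0,1.5,3,-1.5)),key=lambda r:r.cost)
t=best.x; print('trowel',t.round(4),'deg',np.degrees(t[2]),best.cost**.5)
# stop
g=(hsv[:,:,1]<60)&(hsv[:,:,2]>85)&(hsv[:,:,2]<240)
m=cc(g,(305,232)); print('stop px',m.sum())
ys,xs=np.where(m); print(xs.min(),xs.max(),ys.min(),ys.max())
dbg=im.copy(); dbg[m]=(255,0,255)
cv2.imwrite('pics/stopm.png',cv2.resize(dbg[200:270,280:360],None,fx=8,fy=8,interpolation=cv2.INTER_NEAREST))
E
python3 fit.py
```

```text
disc [0.6249 0.0887 0.0323]
dish [ 0.6832 -0.1595  0.0684]
trowel corners [[0.5608, -0.0136], [0.5209, 0.0166], [0.4269, -0.1006], [0.4651, -0.1304]] [0.151  0.0501 0.1502 0.0484]
trowel [ 0.4934 -0.057   0.892 ] deg 51.10733321086568 0.001262107659957192
stop px 108
298 318 252 266
```

View pics/stopm.png

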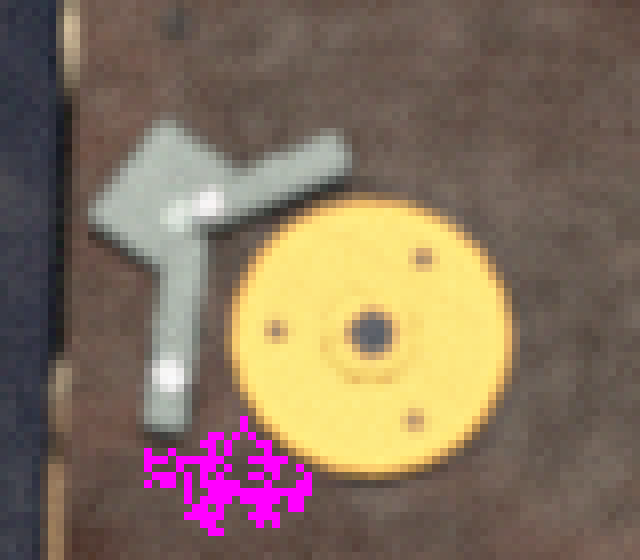

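```bash
cat >> fit.py <<'E'
bi=im.astype(int); sub=np.zeros(im.shape[:2],bool); sub[210:258,288:326]=1
g=sub&(bi[:,:,1]-bi[:,:,2]>=-2)&(bi[:,:,1]>100)&~(ym)
g=cv2.morphologyEx(g.astype(np.uint8),cv2.MORPH_OPEN,np.ones((2,2)))
m=cc(g,(305,232)); print('stop px',m.sum())
F=8
def render(q,th,bl,bw,x0):
    # arms: inner faces from apex (37.5,0) to y=+-40 ; thickness th ; block
    canvas=np.zeros((480*F//8*1,10),np.uint8)
    polys=[]
    for s in(1,-1):
        a=np.array([37.53,0]); u=np.array([-np.sin(np.radians(30)),s*np.cos(np.radians(30))]); n=np.array([np.cos(np.radians(30)),s*np.sin(np.radians(30))])
        L=(40-th*.5)/np.cos(np.radians(30))
        polys.append([a,a+u*L,a+u*L+n*th,a+n*th])
    polys.append([(x0,-bw/2),(x0,bw/2),(x0+bl,bw/2),(x0+bl,-bw/2)])
    can=np.zeros((70*F,80*F),np.uint8)
    for p in polys:
        w=tf(q,np.array(p,float)/1e3)
        pts=np.vstack([proj(K,E,np.c_[w,np.full(4,z)]) for z in(0,.009)])
        h=cv2.convexHull((((pts-[280,200]+.5)*F)).astype(np.float32)).round().astype(np.int32)
        cv2.fillConvexPoly(can,h,255)
    return can
T=cv2.resize((m[200:270,280:360]*255).astype(np.uint8),None,fx=F,fy=F,interpolation=cv2.INTER_NEAREST).astype(float)
T=cv2.GaussianBlur(T,(0,0),3)
def cost(v):
    r=render([v[0]/1e3,v[1]/1e3,v[2]/50],*v[3:]).astype(float); return np.mean((cv2.GaussianBlur(r,(0,0),3)-T)**2)
from scipy.optimize import differential_evolution
best=differential_evolution(cost,[(610,660),(70,115),(30,60),(5,14),(12,40),(12,40),(30,50)],seed=0,maxiter=150,popsize=12,tol=1e-6)
v=best.x; q=np.array([v[0]/1e3,v[1]/1e3,v[2]/50]); print('stop',q.round(4),np.degrees(q[2]),v[3:].round(1),best.fun)
c,s=np.cos(q[2]),np.sin(q[2]); dd=d[:2]-q[:2]; print('disc in stop',[(c*dd[0]+s*dd[1])*1e3,(-s*dd[0]+c*dd[1])*1e3])
can=render(q,*v[3:]); big=cv2.resize(im[200:270,280:360],None,fx=F,fy=F,interpolation=cv2.INTER_CUBIC)
cs,_=cv2.findContours(can,cv2.RETR_LIST,cv2.CHAIN_APPROX_NONE); cv2.drawContours(big,cs,-1,(0,0,255),1)
cv2.imwrite('pics/stopfit%d.png'%1,big)
E
python3 fit.py
```

```text
disc [0.6249 0.0887 0.0323]
dish [ 0.6832 -0.1595  0.0684]
trowel corners [[0.5608, -0.0136], [0.5209, 0.0166], [0.4269, -0.1006], [0.4651, -0.1304]] [0.151  0.0501 0.1502 0.0484]
trowel [ 0.4934 -0.057   0.892 ] deg 51.10733321086568 0.001262107659957192
stop px 108
298 318 252 266
stop px 419
stop [0.6256 0.0943 0.9591] 54.9507347891248 [ 9.1 21.2 28.9 39.9] 396.0426956128384
disc in stop [np.float64(-5.029541543304775), np.float64(-2.606197473664622)]
```

View pics/stopfit1.png

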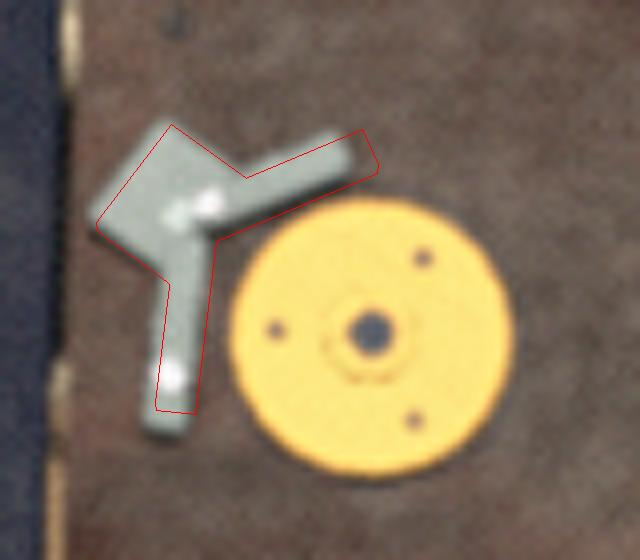

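```bash
cat >> fit.py <<'E'
big2=cv2.resize(im[200:270,280:360],None,fx=F,fy=F,interpolation=cv2.INTER_CUBIC)
cs,_=cv2.findContours((T>127).astype(np.uint8),cv2.RETR_LIST,cv2.CHAIN_APPROX_NONE); cv2.drawContours(big2,cs,-1,(255,0,0),1)
q2=q+[-.0015,.0030,0]
can=render(q2,*v[3:]);cs,_=cv2.findContours(can,cv2.RETR_LIST,cv2.CHAIN_APPROX_NONE); cv2.drawContours(big2,cs,-1,(0,0,255),1)
dd=d[:2]-q2[:2]; print('disc in stop2',q2,[(c*dd[0]+s*dd[1])*1e3,(-s*dd[0]+c*dd[1])*1e3])
cv2.imwrite('pics/stopfit2.png',big2)
E
python3 fit.py|tail -1
```

```text
disc in stop2 [0.62412822 0.09727208 0.95907125] [np.float64(-6.624096369740645), np.float64(-5.5570270020328625)]
```

View pics/stopfit2.png

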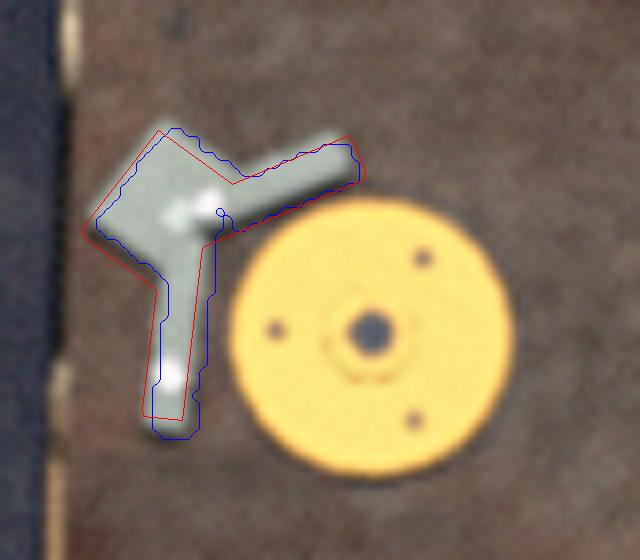

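```bash
sed -i 's/^g=cv2.morphologyEx.*MORPH_OPEN.*$/g=g.astype(np.uint8)/; s/q2=q+.*/q2=q/' fit.py; python3 fit.py|tail -4
```

```text
stop px 420
stop [0.6275 0.0961 0.9591] 54.95011615856241 [ 9.1 23.9 28.9 37.2] 385.8374740677486
disc in stop [np.float64(-7.628824046437615), np.float64(-2.1692944200764996)]
disc in stop2 [0.62747869 0.09614908 0.95906045] [np.float64(-7.628824046437615), np.float64(-2.1692944200764996)]
```

View pics/stopfit2.png

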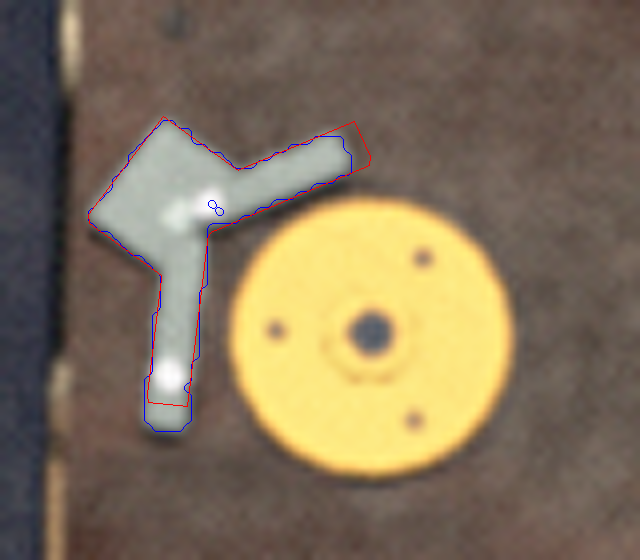

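```bash
python3 - <<'E'
from h import *
K,E=cam('top')
print(back(K,E,[(243,365),(400,365),(245,390),(400,390)],.13).round(3)); print(back(K,E,[(322,361),(322,390)],.253).round(3))
print(np.array(imaging.camera_model('wrist')['T_tool_cam']).round(3))
E
python3 -m inch '[0,0,0.12,0,0,-4,1,0,0,0.12,0,0,-4,1,0,0,0.12,0,0,-4,1,0,0,0.12,0,0,-2,1,0,0,0.12,0,0,0,1]'
```

```text
[[ 0.402  0.216  0.13 ]
 [ 0.407 -0.025  0.13 ]
 [ 0.365  0.211  0.13 ]
 [ 0.37  -0.025  0.13 ]]
[[0.411 0.099 0.253]
 [0.374 0.098 0.253]]
[[-0.    -0.953 -0.303  0.083]
 [ 1.    -0.    -0.001  0.   ]
 [ 0.001 -0.303  0.953 -0.162]
 [ 0.     0.     0.     1.   ]]
clock: 0.57
ee_pos: [0.2925, 0.6107, 0.3693]
tcp_rot: [0.502, 0.865, 0.006, -0.001]
wrist_force: [0.3, -0.2, -0.3]
gripper_width: 0.087
```

```bash
python3 -m inch '[0,0,0.12,0,0,0,1,0,0,0.12,0,0,0,1,0,0,0.12,0,0,0,1,0,0,0.12,0,0,0,1,0,0,0.12,0,0,0,1]'; python3 -m inch '[0,0,0.12,0,0,0,1,0,0,0.12,0,0,0,1,0,0,0.12,0,0,0,1,0,0,0.12,0,0,0,1,0,0,0.12,0,0,0,1]'
cat > plan.py <<'E'
from h import *
import sys
# plan.py x y z yaw(of tool x, deg) [pitch deg: tip-down positive]  -> remaining turn (tool rotvec), shift (tool axes, cm)
def tgt(yaw,pitch=0):
    y=np.radians(yaw);p=np.radians(pitch)
    f=np.array([np.cos(y)*np.cos(p),np.sin(y)*np.cos(p),-np.sin(p)]); l=np.array([np.sin(y),-np.cos(y),0]) # tool y = right of forward
    return np.c_[f,l,np.cross(f,l)]
if __name__=='__main__':
    a=list(map(float,sys.argv[1:])); s=sensors.sense()
    C=R.from_quat(s['tcp_rot']).as_matrix(); T=tgt(a[3],a[4] if len(a)>4 else 0)
    d=np.array(a[:3])-s['ee_pos']
    print('at',s['ee_pos'].round(4),'yaw',np.degrees(np.arctan2(C[1,0],C[0,0])).round(2),'pitch',np.degrees(-np.arcsin(C[2,0])).round(2),'roll',np.degrees(np.arcsin(C[2,1])).round(2),'t',s['clock'],'w',s['gripper_width'],'F',s['wrist_force'].round(1))
    print('turn',R.from_matrix(C.T@T).as_rotvec().round(4),'shift(cur)',(C.T@d*100).round(2),'shift(tgt)',(T.T@d*100).round(2))
E
python3 plan.py .65 -.1 .37 51.1
```

```text
clock: 0.98
ee_pos: [0.2915, 0.6086, 0.3621]
tcp_rot: [0.735, 0.678, -0.0, 0.0]
wrist_force: [0.1, -0.1, -1.1]
gripper_width: 0.0868
clock: 1.4
ee_pos: [0.2914, 0.6086, 0.3621]
tcp_rot: [0.903, 0.43, -0.0, 0.0]
wrist_force: [-0.4, -0.1, 0.6]
gripper_width: 0.087
at [0.2914 0.6086 0.3621] yaw 50.93 pitch 0.05 roll 0.01 t 1.4 w 0.08696301845029417 F [-0.4 -0.1  0.6]
turn [ 0.0001  0.0008 -0.0029] shift(cur) [-32.42  72.5   -0.76] shift(tgt) [-32.63  72.4   -0.79]
```

```bash
python3 -m inch '[0,0,0,-0.4,3.9,0,1,0,0,0,-0.4,3.9,0,1,0,0,0,-0.4,3.9,0,1,0,0,0,-0.4,3.9,0,1,0,0,0,-0.4,3.9,0,1]';python3 -m inch '[0,0,0,-0.4,3.9,0,1,0,0,0,-0.4,3.9,0,1,0,0,0,-0.4,3.9,0,1,0,0,0,-0.4,3.9,0,1,0,0,0,-0.4,3.9,0,1]'; python3 plan.py .56 -.12 .36 51.1
```

```text
clock: 1.82
ee_pos: [0.4321, 0.4696, 0.3623]
tcp_rot: [0.901, 0.433, -0.0, 0.0]
wrist_force: [0.1, 0.8, -0.4]
gripper_width: 0.0866
clock: 2.23
ee_pos: [0.5717, 0.332, 0.3623]
tcp_rot: [0.902, 0.433, -0.0, -0.0]
wrist_force: [0.2, 0.0, 0.4]
gripper_width: 0.0871
at [0.5717 0.332  0.3623] yaw 51.28 pitch 0.02 roll -0.03 t 2.2333 w 0.08708179478512518 F [0.2 0.  0.4]
turn [-0.0005  0.0003  0.0031] shift(cur) [-36.    27.36   0.23] shift(tgt) [-35.91  27.47   0.23]
```

```bash
python3 -m inch '[0,0,0,-3,2.3,0,1,0,0,0,-3,2.3,0,1,0,0,0,-3,2.3,0,1,0,0,0,-3,2.3,0,1,0,0,0,-3,2.3,0,1]';python3 -m inch '[0,0,0,-3,2.3,0,1,0,0,0,-3,2.3,0,1,0,0,0,-3,2.3,0,1,0,0,0,-3,2.3,0,1,0,0,0,-3,2.3,0,1]'; python3 -m inch '[0,0,0,-3,2.3,0,1,0,0,0,-3,2.3,0,1]'
python3 - <<'E'
from h import *
s,_=save('wrist','wrist1.png');
E
python3 plan.py .56 -.12 .36 51.1
```

```text
clock: 2.65
ee_pos: [0.5662, 0.1427, 0.3622]
tcp_rot: [0.902, 0.433, -0.0, -0.0]
wrist_force: [0.1, -0.2, 0.3]
gripper_width: 0.0873
clock: 3.07
ee_pos: [0.5619, -0.0461, 0.3624]
tcp_rot: [0.902, 0.433, 0.0, -0.0]
wrist_force: [0.6, 0.4, 0.7]
gripper_width: 0.087
clock: 3.23
ee_pos: [0.5603, -0.1216, 0.3624]
tcp_rot: [0.901, 0.433, 0.0, -0.0]
wrist_force: [1.1, 0.0, 1.2]
gripper_width: 0.0873
at [ 0.5585 -0.1319  0.363 ] yaw 50.54 pitch 0.27 roll 0.24 t 3.2833 w 0.0871260008379788 F [-1.5 -6.2  1.3]
turn [ 0.0042  0.0047 -0.0097] shift(cur) [ 1.01 -0.64  0.29] shift(tgt) [ 1.02 -0.63  0.3 ]
```

View pics/wrist1.png

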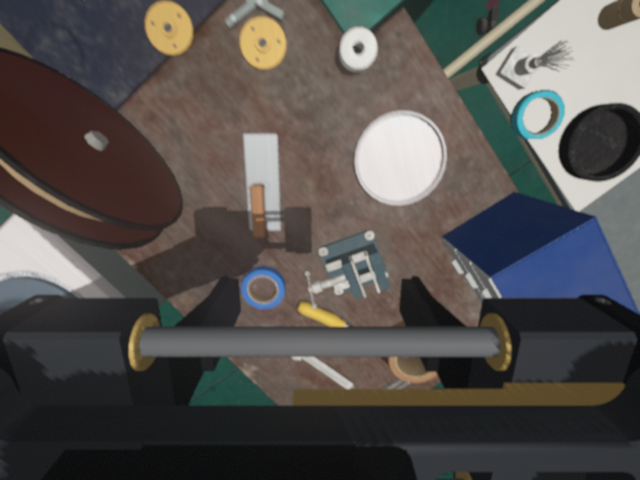

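Run:
```python
from h import *
K,E=cam('top')
for z in(0.02,.06,.09): print(z,back(K,E,[(487,312),(500,272),(548,275),(500,340)],z)[:,:2].round(3).tolist())
im=cv2.imread('pics/side0.png'); cv2.imwrite('pics/c3.png',cv2.resize(im[260:400,220:400],None,fx=4,fy=4))
```

```text
0.02 [[0.501, -0.199], [0.574, -0.226], [0.57, -0.313], [0.453, -0.22]]
0.06 [[0.498, -0.186], [0.567, -0.212], [0.564, -0.295], [0.451, -0.207]]
0.09 [[0.495, -0.177], [0.562, -0.201], [0.559, -0.282], [0.45, -0.196]]
```

View pics/c3.png

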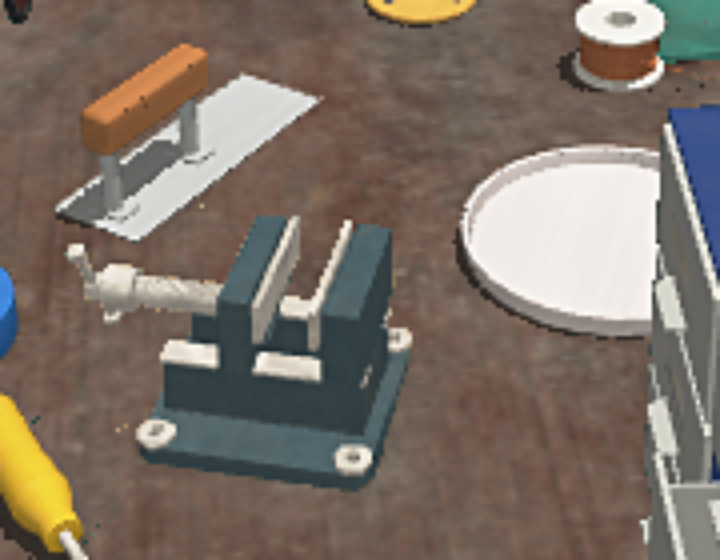

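```bash
python3 plan.py .501 -.0953 .10 51.1
```

```text
at [ 0.5585 -0.1319  0.363 ] yaw 50.54 pitch 0.27 roll 0.24 t 3.2833 w 0.0871260008379788 F [-1.5 -6.2  1.3]
turn [ 0.0042  0.0047 -0.0097] shift(cur) [-0.7  -6.87 26.27] shift(tgt) [-0.76 -6.77 26.3 ]
```

```bash
python3 -m inch '[0,0,0,0,-1.2,3.8,1,0,0,0,0,-1.2,3.8,1,0,0,0,0,-1.2,3.8,1,0,0,0,0,-1.2,3.8,1,0,0,0,0,-1.2,3.8,1]'; python3 -m inch '[0,0,0,0,0,0,1,0,0,0,0,0,0,1]';python3 plan.py .501 -.0953 .10 51.1
```

```text
clock: 3.7
ee_pos: [0.5132, -0.0817, 0.171]
tcp_rot: [0.902, 0.433, 0.0, -0.0]
wrist_force: [1.1, -0.1, -1.2]
gripper_width: 0.087
clock: 3.87
ee_pos: [0.5131, -0.082, 0.1718]
tcp_rot: [0.901, 0.433, -0.002, -0.001]
wrist_force: [0.7, 0.6, 1.4]
gripper_width: 0.0866
at [ 0.5131 -0.082   0.1718] yaw 51.3 pitch 0.13 roll -0.15 t 3.8667 w 0.08658673504300417 F [0.7 0.6 1.4]
turn [-0.0026  0.0023  0.0035] shift(cur) [-1.78 -0.1   7.18] shift(tgt) [-1.8  -0.11  7.18]
```

```bash
python3 -m inch '[0,0,0,-0.9,0,3.6,1,0,0,0,-0.9,-0.1,3.6,1,0,0,0,0,0,0,1]';python3 - <<'E'
from h import *
s,im=save('wrist','wrist2.png'); K,E=cam('wrist',s)
# overlay predicted handle, blade
t=np.array([.4934,-.057]);a=np.radians(51.1);f=np.array([np.cos(a),np.sin(a)]);l=np.array([-f[1],f[0]])
def W(x,y,z): return [*(t+f*x/1e3+l*y/1e3),z/1e3]
v=im[:,:,::-1].copy()
for P in([W(75,25,1.6),W(75,-25,1.6),W(-75,-25,1.6),W(-75,25,1.6)],[W(7,9,59),W(7,-9,59),W(-71,-9,59),W(-71,9,59)]):
    cv2.polylines(v,[proj(K,E,np.array(P)).round().astype(np.int32)],True,(0,0,255),1)
cv2.imwrite('pics/wrist2o.png',v)
E
python3 plan.py .501 -.0953 .028 51.1
```

```text
clock: 4.12
ee_pos: [0.4999, -0.097, 0.0984]
tcp_rot: [0.902, 0.432, -0.003, -0.001]
wrist_force: [-1.4, 0.0, -1.0]
gripper_width: 0.0872
at [ 0.5021 -0.0969  0.1008] yaw 51.15 pitch 0.09 roll -0.07 t 4.1667 w 0.0869895074704561 F [ 0.  -0.3  0.4]
turn [-0.0012  0.0016  0.0009] shift(cur) [ 0.07 -0.17  7.28] shift(tgt) [ 0.05 -0.18  7.28]
```

View pics/wrist2o.png

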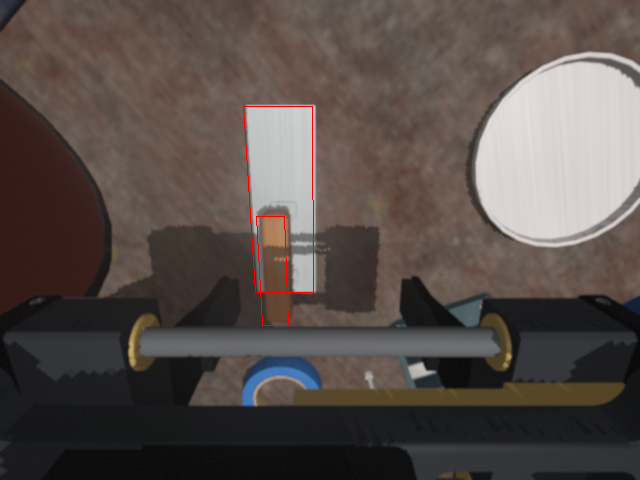

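```bash
python3 -m inch '[0,0,0,0,-0.1,2.5,1,0,0,0,0,0,2.5,1,0,0,0,0,0,1.5,1,0,0,0,0,0,0.7,1,0,0,0,0,0,0,1]';python3 plan.py .501 -.0953 .028 51.1
```

```text
clock: 4.58
ee_pos: [0.5036, -0.0952, 0.0299]
tcp_rot: [0.901, 0.433, 0.001, 0.001]
wrist_force: [-0.6, 0.5, 0.1]
gripper_width: 0.0869
at [ 0.5036 -0.0952  0.0299] yaw 51.3 pitch -0.1 roll 0.12 t 4.5833 w 0.08693397794871732 F [-0.6  0.5  0.1]
turn [ 0.0021 -0.0018  0.0034] shift(cur) [-0.17 -0.2   0.19] shift(tgt) [-0.17 -0.2   0.19]
```

```bash
python3 -m inch '[0,0,0,0,0,0,0.85,0,0,0,0,0,0,0.7,0,0,0,0,0,0,0.6,0,0,0,0,0,0,0.5,0,0,0,0,0,0,0.4]' 15;python3 -m inch '[0,0,0,0,0,0,0.3,0,0,0,0,0,0,0.25,0,0,0,0,0,0,0.15,0,0,0,0,0,0,0.1,0,0,0,0,0,0,0.1]' 15; python3 -m inch '[0,0,0,0,0,0,0,0,0,0,0,0,0,0]' 50
python3 - <<'E'
from h import *
save('wrist','wrist3.png');save('top','top3.png')
E
python3 plan.py .501 -.0953 .028 51.1
```

```text
clock: 5.0
ee_pos: [0.5015, -0.095, 0.0291]
tcp_rot: [0.902, 0.433, 0.0, -0.0]
wrist_force: [-1.1, 0.6, 1.3]
gripper_width: 0.0614
clock: 5.42
ee_pos: [0.5012, -0.0952, 0.0284]
tcp_rot: [0.902, 0.433, -0.0, -0.0]
wrist_force: [-2.2, 0.4, 0.4]
gripper_width: 0.0284
clock: 5.58
ee_pos: [0.5014, -0.0953, 0.0285]
tcp_rot: [0.902, 0.433, 0.0, 0.0]
wrist_force: [-0.7, 0.0, -1.5]
gripper_width: 0.0175
at [ 0.5014 -0.0953  0.0285] yaw 51.27 pitch -0.0 roll 0.01 t 5.6833 w 0.017675816970805676 F [ 0.4  0.3 -0.2]
turn [ 0.0002 -0.0001  0.0029] shift(cur) [-0.03 -0.03  0.05] shift(tgt) [-0.03 -0.03  0.05]
```

View pics/wrist3.png

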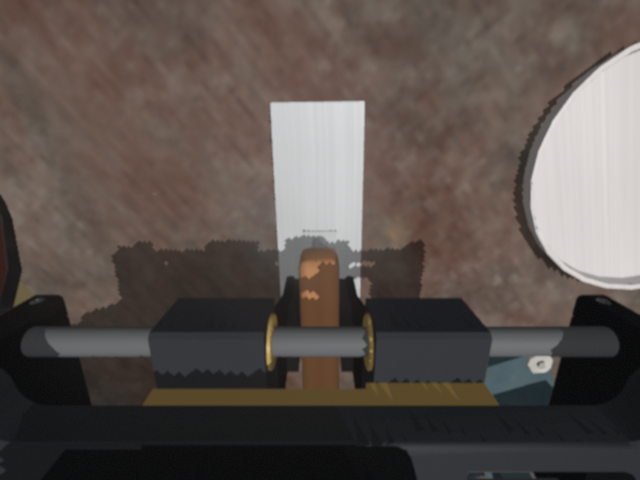

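View pics/top3.png

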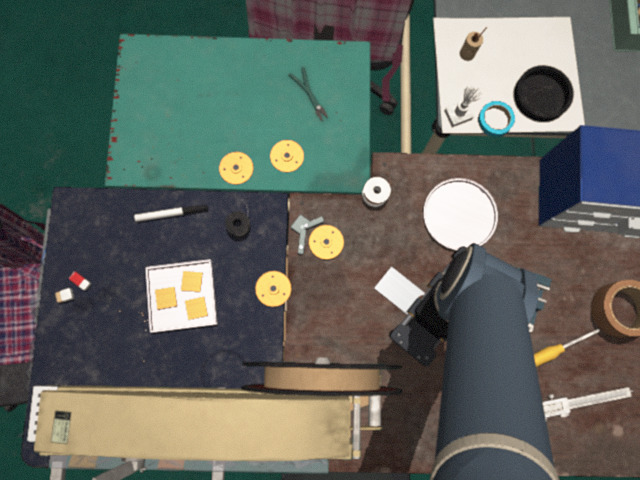

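Run:
```python
from h import *
s=sensors.sense(); K,E=cam('wrist',s)
P=back(K,E,[(271,101.5),(364,101.5),(275,225),(361,225)],.0016)
C=R.from_quat(s['tcp_rot']).as_matrix()
print(((P-s['ee_pos'])@C*1e3).round(1))
```

```text
[[ 99.6 -24.7  26.9]
 [ 99.6  24.4  26.9]
 [ 31.9 -25.4  26.9]
 [ 31.9  25.4  26.9]]
```

```bash
python3 -m inch '[0,0,0,0,0,-1,0,0,0,0,0,0,-1,0,0,0,0,0,0,0,0]' 50;python3 plan.py .533 -.0386 .045 55
```

```text
clock: 5.93
ee_pos: [0.5028, -0.0957, 0.0506]
tcp_rot: [0.902, 0.432, 0.002, 0.001]
wrist_force: [0.6, 0.4, -1.6]
gripper_width: 0.0174
at [ 0.5028 -0.0957  0.0506] yaw 51.25 pitch -0.13 roll 0.19 t 5.9333 w 0.017355332202628197 F [ 0.6  0.4 -1.6]
turn [ 0.0034 -0.0021 -0.0654] shift(cur) [ 6.34 -1.22  0.57] shift(tgt) [ 6.41 -0.8   0.56]
```

```bash
python3 -m inch '[0,0,-0.033,2.1,-0.3,0.2,0,0,0,-0.032,2.1,-0.3,0.2,0,0,0,0,2.2,-0.2,0.2,0,0,0,0,0,0,0,0,0,0,0,0,0,0,0]';python3 - <<'E'
from h import *
s,im=save('wrist','wrist4.png'); K,E=cam('wrist',s)
S=np.array([.6275,.0961]);a=np.radians(55);f=np.array([np.cos(a),np.sin(a)]);l=np.array([-f[1],f[0]])
v=im[:,:,::-1].copy()
def pl(pts,z,c,cl=True): 
    w=np.array([[*(S+f*p[0]/1e3+l*p[1]/1e3),z] for p in pts]); cv2.polylines(v,[proj(K,E,w).round().astype(np.int32)],cl,c,1)
th=np.linspace(0,6.28,60)
d=np.array([.6249,.0887])
w=np.c_[d[0]+.032*np.cos(th),d[1]+.032*np.sin(th),np.full(60,.005)]; cv2.polylines(v,[proj(K,E,w).round().astype(np.int32)],True,(0,0,255),1)
for z,c in((0,(255,0,0)),(.009,(0,255,0))): pl([(14.4,40),(37.5,0),(14.4,-40)],z,c,False)
cv2.imwrite('pics/wrist4o.png',v)
E
python3 plan.py .533 -.0386 .045 55
```

```text
clock: 6.35
ee_pos: [0.5339, -0.0377, 0.0427]
tcp_rot: [0.886, 0.463, 0.0, 0.0]
wrist_force: [-0.8, -0.8, -0.9]
gripper_width: 0.0172
at [ 0.5332 -0.0391  0.0427] yaw 55.04 pitch 0.01 roll 0.02 t 6.4 w 0.017424056791355395 F [-1.1 -0.5 -1.6]
turn [0.0003 0.0001 0.0008] shift(cur) [ 0.02 -0.05 -0.23] shift(tgt) [ 0.02 -0.05 -0.23]
```

View pics/wrist4o.png

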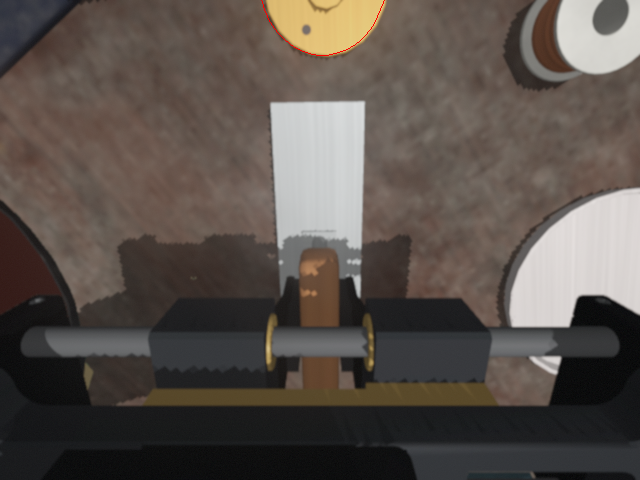

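```bash
python3 -m inch '[0,-0.035,0,0,0,0,0,0,0,0,0,0,0.5,0,0,0,0,0,0,0.2,0,0,0,0,0,0,0,0,0,0,0,0,0,0,0]';python3 plan.py .533 -.0386 .0325 55 2;python3 plan.py .533 -.0386 .0325 55 2
```

```text
clock: 6.82
ee_pos: [0.5325, -0.0401, 0.0353]
tcp_rot: [0.887, 0.461, -0.016, 0.008]
wrist_force: [-0.6, 0.6, -2.7]
gripper_width: 0.0176
at [ 0.5325 -0.0401  0.0353] yaw 54.92 pitch 2.02 roll -0.03 t 6.8167 w 0.017571587881589874 F [-0.6  0.6 -2.7]
turn [-0.0006  0.0003 -0.0013] shift(cur) [ 0.16 -0.04  0.28] shift(tgt) [ 0.16 -0.04  0.28]
at [ 0.5325 -0.0401  0.0353] yaw 54.92 pitch 2.02 roll -0.03 t 6.8167 w 0.017571587881589874 F [-0.6  0.6 -2.7]
turn [-0.0006  0.0003 -0.0013] shift(cur) [ 0.16 -0.04  0.28] shift(tgt) [ 0.16 -0.04  0.28]
```

```bash
for i in 1 ; do python3 -m inch '[0,0,0,0,0,0.1,0,0,0,0,0,0,0.1,0,0,0,0,0,0,0,0]'; python3 -m inch '[0,0,0,0,0,0.1,0,0,0,0,0,0,0,0]';python3 -m inch '[0,0,0,0,0,0.05,0,0,0,0,0,0,0,0]';done
```

```text
clock: 7.07
ee_pos: [0.5329, -0.0396, 0.0334]
tcp_rot: [0.887, 0.461, -0.016, 0.008]
wrist_force: [0.4, 0.1, -2.2]
gripper_width: 0.0176
clock: 7.23
ee_pos: [0.533, -0.0395, 0.0324]
tcp_rot: [0.887, 0.462, -0.016, 0.008]
wrist_force: [0.1, -0.2, -1.6]
gripper_width: 0.0174
clock: 7.4
ee_pos: [0.5331, -0.0395, 0.032]
tcp_rot: [0.887, 0.462, -0.015, 0.008]
wrist_force: [0.1, -0.3, -1.3]
gripper_width: 0.0176
```

```bash
python3 -m inch '[0,0,0,0,0,0.05,0,0,0,0,0,0,0,0]'; python3 -m inch '[0,0,0,0,0,0.05,0,0,0,0,0,0,0,0]'
```

```text
clock: 7.57
ee_pos: [0.5331, -0.0395, 0.0316]
tcp_rot: [0.887, 0.462, -0.015, 0.008]
wrist_force: [-1.2, -0.1, 0.3]
gripper_width: 0.0179
clock: 7.73
ee_pos: [0.5332, -0.0395, 0.0312]
tcp_rot: [0.887, 0.462, -0.015, 0.008]
wrist_force: [-0.6, -0.4, 1.1]
gripper_width: 0.0177
```

```bash
python3 -m inch '[0,0,0,0.7,0,-0.025,0,0,0,0,0.7,0,-0.025,0,0,0,0,0.7,0,-0.025,0,0,0,0,0.7,0,-0.025,0,0,0,0,0.5,0,-0.015,0]';  python3 -m inch '[0,0,0,0.5,0,-0.017,0,0,0,0,0.5,0,-0.017,0,0,0,0,0.5,0,-0.017,0,0,0,0,0,0,0,0]';python3 - <<'E'
from h import *
save('wrist','wrist5.png')
E
```

```text
clock: 8.15
ee_pos: [0.5528, -0.0111, 0.0311]
tcp_rot: [0.887, 0.462, -0.015, 0.008]
wrist_force: [-1.0, -1.2, 0.3]
gripper_width: 0.0173
clock: 8.48
ee_pos: [0.5615, 0.0012, 0.031]
tcp_rot: [0.887, 0.462, -0.015, 0.008]
wrist_force: [0.3, 0.6, 1.0]
gripper_width: 0.0174
```

View pics/wrist5.png

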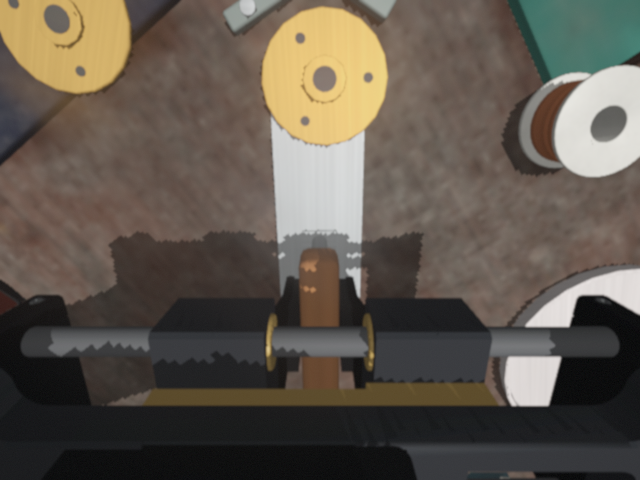

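```bash
python3 -m inch '[0,0,0,0.5,0,-0.017,0,0,0,0,0.5,0,-0.017,0,0,0,0,0.5,0,-0.017,0,0,0,0,0.5,0,-0.017,0,0,0,0,0,0,0,0]';  python3 -m inch '[0,0,0,0.4,0,-0.014,0,0,0,0,0.4,0,-0.014,0,0,0,0,0.4,0,-0.014,0,0,0,0,0,0,0,0]';python3 - <<'E'
from h import *
save('wrist','wrist6.png')
E
```

```text
clock: 8.95
ee_pos: [0.573, 0.0177, 0.031]
tcp_rot: [0.887, 0.462, -0.015, 0.008]
wrist_force: [-0.0, 0.9, -0.1]
gripper_width: 0.0174
clock: 9.28
ee_pos: [0.5797, 0.0272, 0.031]
tcp_rot: [0.887, 0.462, -0.015, 0.008]
wrist_force: [0.6, 0.5, 0.2]
gripper_width: 0.0178
```

View pics/wrist6.png

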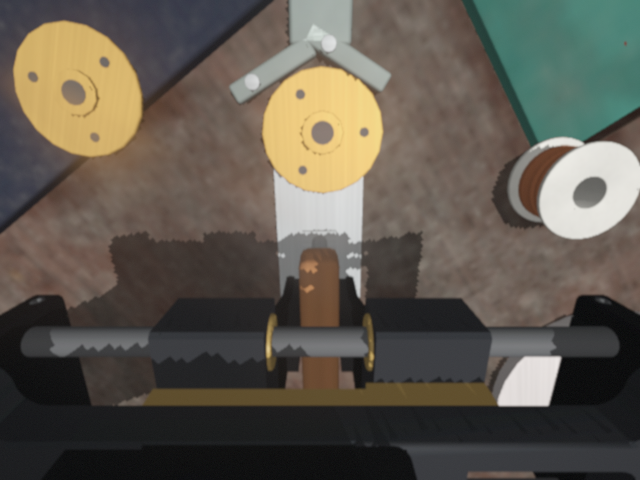

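```bash
python3 -m inch '[0,0,0,0.3,0,-0.01,0,0,0,0,0.25,0,-0.01,0,0,0,0,0,0,0,0]'; python3 -m inch '[0,0,0,0.1,0,0,0,0,0,0,0,0,0,0]'
python3 - <<'E'
from h import *
s,im=save('wrist','wrist7.png')
C=R.from_quat(s['tcp_rot']).as_matrix();K,E=cam('wrist',s)
h=cv2.cvtColor(im,cv2.COLOR_RGB2HSV); m=((h[:,:,0]>15)&(h[:,:,0]<35)&(h[:,:,1]>90)&(h[:,:,2]>130)).astype(np.uint8); m[240:]=0; m[:,:220]=0; m[:,420:]=0
c=max(cv2.findContours(m,0,1)[0],key=len)[:,0]; P=back(K,E,c.astype(float),.007); (x,y),r=cv2.minEnclosingCircle((P[:,:2]*1e3).astype(np.float32)); print('disc',x,y,r, 'in tool',((np.array([x,y,7])/1e3-s['ee_pos'])@C*1e3).round(1))
E
```

```text
clock: 9.58
ee_pos: [0.5824, 0.031, 0.031]
tcp_rot: [0.887, 0.462, -0.015, 0.008]
wrist_force: [0.5, 0.2, 1.8]
gripper_width: 0.0173
clock: 9.75
ee_pos: [0.5826, 0.0314, 0.0309]
tcp_rot: [0.887, 0.462, -0.016, 0.008]
wrist_force: [-0.4, -0.3, 1.5]
gripper_width: 0.0175
disc 628.4337768554688 95.00849914550781 32.2224006652832 in tool [79.2  1.  21.2]
```

View pics/wrist7.png

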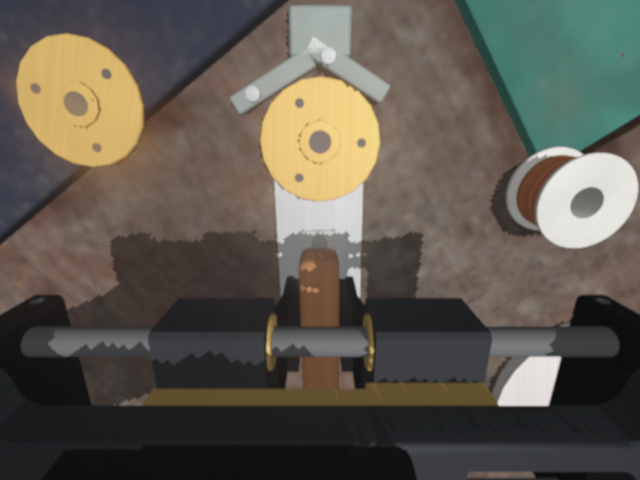

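```bash
python3 -m inch '[0,0.03,0,-0.08,0,-0.2,0,0,0.035,0,-0.1,0,-0.3,0,0,0.04,0,-0.12,0,-0.4,0,0,0.035,0,-0.1,0,-0.4,0,0,0,0,0,0,-0.4,0]';python3 -m inch '[0,0,0,0,0,-0.5,0,0,0,0,0,0,-0.5,0,0,0,0,0,0,-0.6,0,0,0,0,0,0,-0.6,0,0,0,0,0,0,-0.4,0]'
python3 - <<'E'
from h import *
save('wrist','wrist8.png');save('side','side8.png')
im=cv2.imread('pics/side8.png'); cv2.imwrite('pics/side8c.png',cv2.resize(im[200:320,220:420],None,fx=4,fy=4))
E
python3 plan.py .58 .03 .1 55 -6
```

```text
clock: 10.22
ee_pos: [0.5781, 0.0255, 0.0474]
tcp_rot: [0.887, 0.46, 0.046, -0.025]
wrist_force: [0.7, 0.6, -2.2]
gripper_width: 0.0174
clock: 10.63
ee_pos: [0.5788, 0.0258, 0.0745]
tcp_rot: [0.886, 0.462, 0.047, -0.024]
wrist_force: [0.6, -0.1, -2.0]
gripper_width: 0.0175
at [0.5791 0.0256 0.0746] yaw 55.03 pitch -6.08 roll 0.08 t 10.7333 w 0.017472529689824715 F [ 0.1  0.1 -1.5]
turn [ 0.0013 -0.0013  0.0005] shift(cur) [ 0.68 -0.18 -2.48] shift(tgt) [ 0.68 -0.18 -2.48]
```

View pics/wrist8.png

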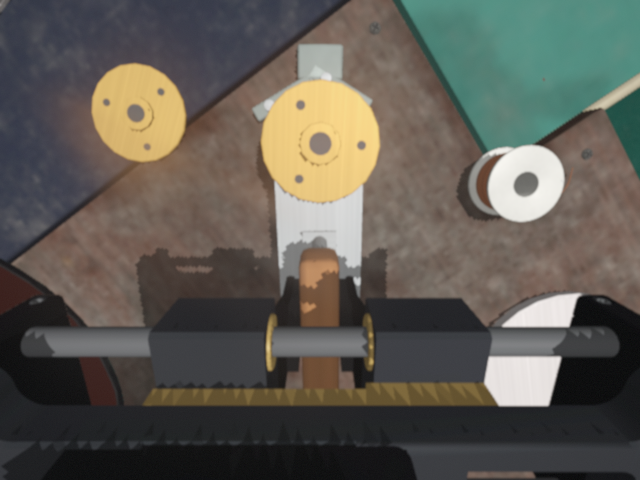

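View pics/side8c.png

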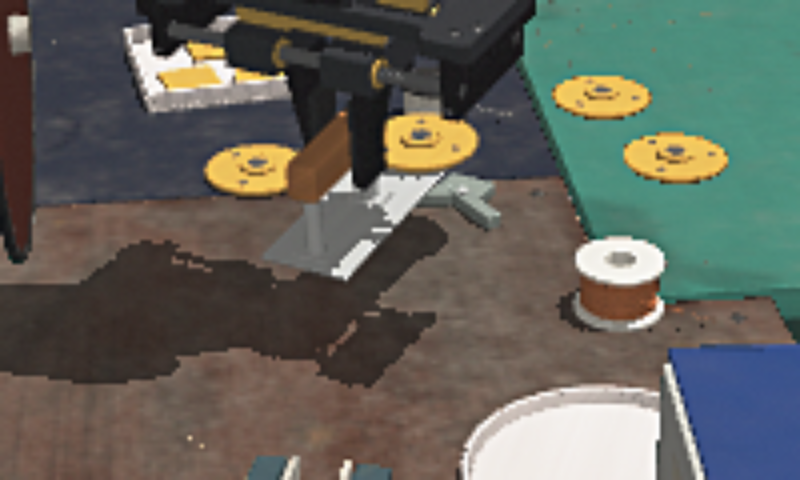

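```bash
python3 -m inch '[0,0,0,-0.3,0,-0.6,0,-0.0026,0,0.025,-0.5,0,-0.8,0,-0.0052,0,0.05,-0.5,0,-0.8,0,-0.0084,0,0.08,-0.4,0,-0.5,0,-0.0105,0,0.0995,0,0,-0.3,0]'; python3 -m inch '[-0.0105,0,0.0995,0,0,0,0,-0.0105,0,0.0995,0,0,0,0,-0.0105,0,0.0995,0,0,0,0,-0.0105,0,0.0995,0,0,0,0,-0.0105,0,0.0995,0,0,0,0]'; python3 -m inch '[-0.0105,0,0.0995,0,0,0,0,-0.0105,0,0.0995,0,0,0,0,-0.0084,0,0.08,0,0,0,0,-0.0052,0,0.05,0,0,0,0,-0.0021,0,0.02,0,0,0,0]'
python3 - <<'E'
from h import *
save('wrist','wrist9.png')
E
python3 plan.py .592 -.144 .1 -10 -6
```

```text
clock: 11.15
ee_pos: [0.5659, 0.0072, 0.1028]
tcp_rot: [0.939, 0.341, 0.05, -0.018]
wrist_force: [-0.4, 0.4, -1.2]
gripper_width: 0.0178
clock: 11.57
ee_pos: [0.566, 0.0087, 0.1023]
tcp_rot: [0.994, 0.098, 0.052, -0.006]
wrist_force: [0.3, -0.2, -2.1]
gripper_width: 0.0176
clock: 11.98
ee_pos: [0.566, 0.0092, 0.102]
tcp_rot: [0.996, -0.075, 0.052, 0.004]
wrist_force: [0.3, -0.5, -1.7]
gripper_width: 0.0175
at [0.5661 0.0092 0.102 ] yaw -8.54 pitch -6.0 roll -0.02 t 12.0333 w 0.0173652601748896 F [-0.4 -0.4 -2.3]
turn [-0.0029  0.0001  0.0253] shift(cur) [ 4.79 14.77  0.7 ] shift(tgt) [ 5.16 14.64  0.74]
```

View pics/wrist9.png

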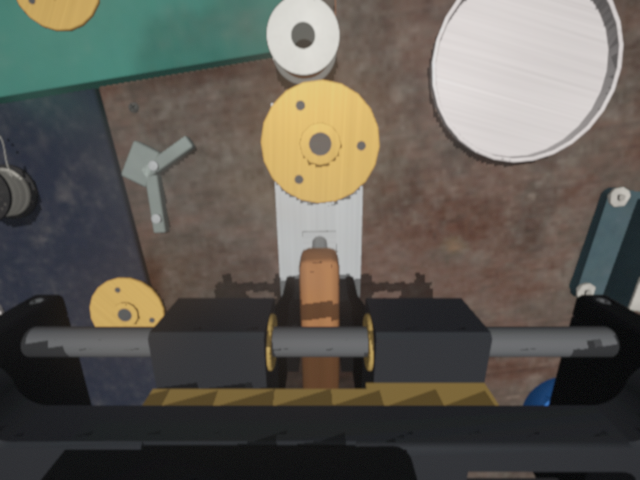

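```bash
python3 -m inch '[0,0,0,0.2,0.6,0,0,0,0,0,0.4,1.2,0,0,0,0,0,0.55,1.7,0,0,0,0,0,0.6,1.9,0,0,0,0,0,0.6,1.9,0,0]'; python3 -m inch '[0,0,0,0.6,1.9,0,0,0,0,0,0.6,1.9,0,0,0,0,0,0.6,1.7,0,0,0,0,0,0.4,1.2,0,0,0,0,0,0.2,0.7,0,0]'; python3 -m inch '[0,0,0,0.1,0.3,0,0,0,0,0,0,0,0,0]'
python3 - <<'E'
from h import *
s,im=save('wrist','wrist10.png');save('top','top10.png')
K,E=cam('wrist',s)
h=cv2.cvtColor(im,cv2.COLOR_RGB2HSV)
# predicted dish outline overlay
th=np.linspace(0,6.283,90); v=im[:,:,::-1].copy()
for r,z in((.069,.011),(.064,.003)):
    w=np.c_[.683+r*np.cos(th),-.16+r*np.sin(th),np.full(90,z)]; cv2.polylines(v,[proj(K,E,w).round().astype(np.int32)],True,(0,0,255),1)
cv2.imwrite('pics/wrist10o.png',v)
E
python3 plan.py .592 -.1464 .1 -8.5 -6
```

```text
clock: 12.45
ee_pos: [0.5788, -0.0679, 0.1045]
tcp_rot: [0.996, -0.073, 0.052, 0.004]
wrist_force: [-0.0, -0.6, -1.7]
gripper_width: 0.0175
clock: 12.87
ee_pos: [0.5914, -0.1465, 0.1073]
tcp_rot: [0.996, -0.075, 0.053, 0.004]
wrist_force: [0.4, -0.7, -2.3]
gripper_width: 0.0175
clock: 13.03
ee_pos: [0.5919, -0.1472, 0.1069]
tcp_rot: [0.996, -0.074, 0.052, 0.004]
wrist_force: [0.2, -0.0, -3.7]
gripper_width: 0.0176
at [ 0.592  -0.1453  0.1066] yaw -8.38 pitch -5.97 roll -0.06 t 13.1333 w 0.01727891665536158 F [ 0.2 -0.  -2.5]
turn [-0.0013  0.0005  0.002 ] shift(cur) [-0.05  0.1   0.66] shift(tgt) [-0.05  0.1   0.66]
```

View pics/wrist10o.png

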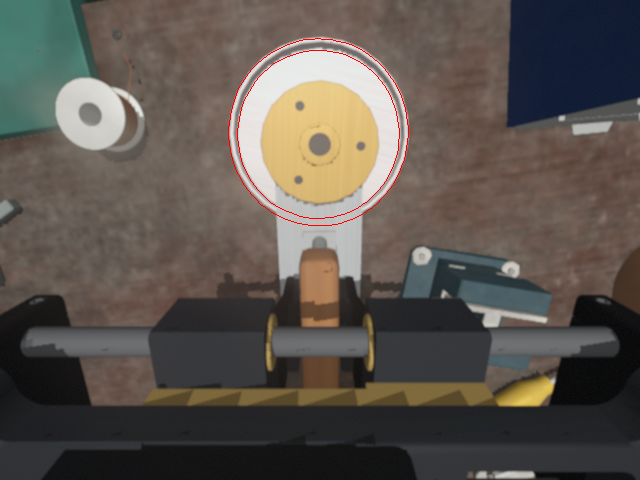

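View pics/top10.png

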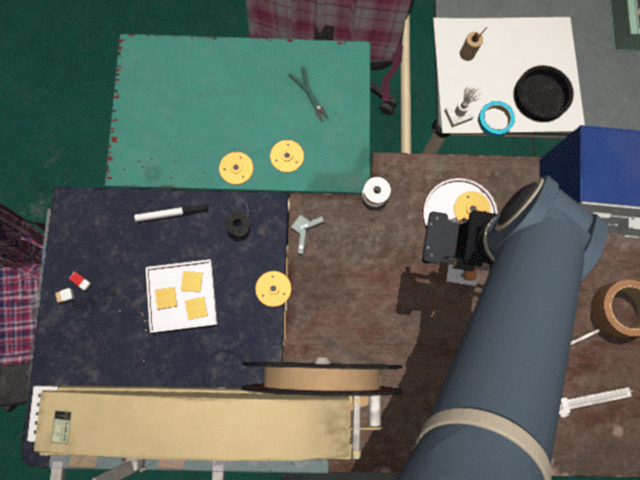

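```bash
python3 -m inch '[0,-0.03,0,0.1,0,0,0,0,-0.06,0,0.2,0,0,0,0,-0.07,0,0.3,0,0,0,0,-0.06,0,0.2,0,0.2,0,0,-0.03,0,0,0,0.5,0]'; python3 -m inch '[0,0,0,0,0,0.8,0,0,0,0,0,0,0.9,0,0,0,0,0,0,0.8,0,0,0,0,0,0,0.6,0,0,0,0,0,0,0.2,0]';python3 - <<'E'
from h import *
save('wrist','wrist11.png')
from plan import tgt
D=np.array([.683,-.16]);u=np.array([np.cos(np.radians(-8.5)),np.sin(np.radians(-8.5))])
s=sensors.sense();C=R.from_quat(s['tcp_rot']).as_matrix();tip=s['ee_pos']+C@[.0996,0,.0285];print('tip rel D (fwd,left)',(tip[:2]-D)@u*1e3,(tip[:2]-D)@[-u[1],u[0]]*1e3,'z',tip[2]*1e3,'pitch',np.degrees(-np.arcsin(C[2,0])))
E
```

```text
clock: 13.55
ee_pos: [0.6018, -0.1457, 0.1002]
tcp_rot: [0.995, -0.071, -0.072, -0.005]
wrist_force: [1.3, 0.8, -1.9]
gripper_width: 0.0176
clock: 13.97
ee_pos: [0.5932, -0.146, 0.0661]
tcp_rot: [0.995, -0.073, -0.073, -0.006]
wrist_force: [-0.7, -0.4, -1.6]
gripper_width: 0.0174
tip rel D (fwd,left) 3.708852844609076 0.5542331623517495 z 23.60494400272444 pitch 8.41823435340217
```

View pics/wrist11.png

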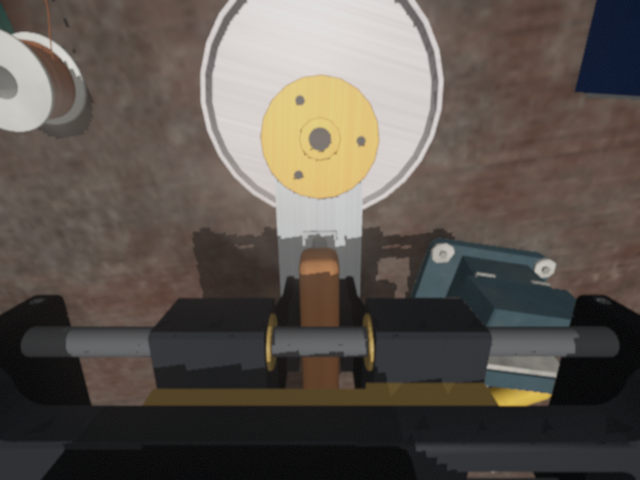

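```bash
cat > tip.py <<'E'
from h import *
D=np.array([.683,-.16]);u=np.array([np.cos(np.radians(-8.5)),np.sin(np.radians(-8.5))])
s=sensors.sense();C=R.from_quat(s['tcp_rot']).as_matrix();tip=s['ee_pos']+C@[.0996,0,.0285];print('tip rel D (fwd,left)',((tip[:2]-D)@u*1e3).round(1),((tip[:2]-D)@[-u[1],u[0]]*1e3).round(1),'z',(tip[2]*1e3).round(1),'pitch',np.degrees(-np.arcsin(C[2,0])).round(2),'F',s['wrist_force'].round(1))
E
python3 -m inch '[0,0,0,0.25,0,0.25,0,0,0,0,0.35,0,0.35,0,0,0,0,0.35,0,0.35,0,0,0,0,0.2,0,0.2,0,0,0,0,0,0,0,0]';python3 tip.py; python3 -m inch '[0,-0.03,0,0.085,0,-0.3,0,0,-0.03,0,0.085,0,-0.3,0,0,-0.02,0,0.057,0,-0.2,0,0,0,0,0,0,0,0]';python3 tip.py
python3 - <<'E'
from h import *
save('wrist','wrist12.png')
E
```

```text
clock: 14.43
ee_pos: [0.6046, -0.148, 0.0537]
tcp_rot: [0.995, -0.073, -0.072, -0.005]
wrist_force: [-0.3, 0.5, -2.0]
gripper_width: 0.0175
tip rel D (fwd,left) 15.1 0.5 z 11.1 pitch 8.33 F [-0.3  0.5 -2. ]
clock: 14.77
ee_pos: [0.6091, -0.1488, 0.0619]
tcp_rot: [0.991, -0.073, -0.111, -0.008]
wrist_force: [0.1, 0.1, -1.4]
gripper_width: 0.0177
tip rel D (fwd,left) 16.0 0.3 z 12.0 pitch 12.83 F [ 0.1  0.1 -1.4]
```

View pics/wrist12.png

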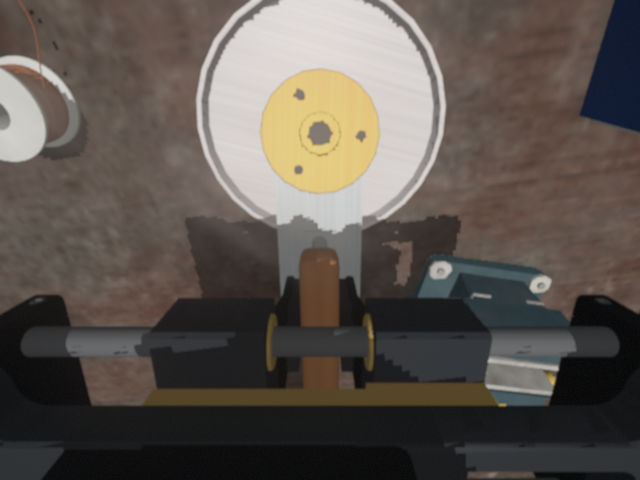

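```bash
python3 -m inch '[0,0,0,0.05,0,0.22,0,0,0,0,0.05,0,0.22,0,0,-0.02,0,0.057,0,-0.2,0,0,-0.02,0,0.057,0,-0.2,0]';python3 tip.py; python3 -m inch '[0,-0.02,0,0.057,0,-0.2,0,0,-0.02,0,0.057,0,-0.2,0,0,-0.02,0,0.057,0,-0.2,0,0,0,0,0,0,0,0]';python3 tip.py
python3 - <<'E'
from h import *
save('wrist','wrist13.png')
E
```

```text
clock: 15.15
ee_pos: [0.6089, -0.1486, 0.0607]
tcp_rot: [0.988, -0.073, -0.133, -0.01]
wrist_force: [0.9, -0.6, -2.7]
gripper_width: 0.0177
tip rel D (fwd,left) 13.6 0.4 z 7.0 pitch 15.29 F [ 0.9 -0.6 -2.7]
clock: 15.48
ee_pos: [0.6136, -0.1493, 0.0658]
tcp_rot: [0.984, -0.072, -0.161, -0.012]
wrist_force: [0.0, 0.0, -2.2]
gripper_width: 0.0175
tip rel D (fwd,left) 15.1 0.4 z 7.0 pitch 18.61 F [ 0.   0.  -2.2]
```

View pics/wrist13.png

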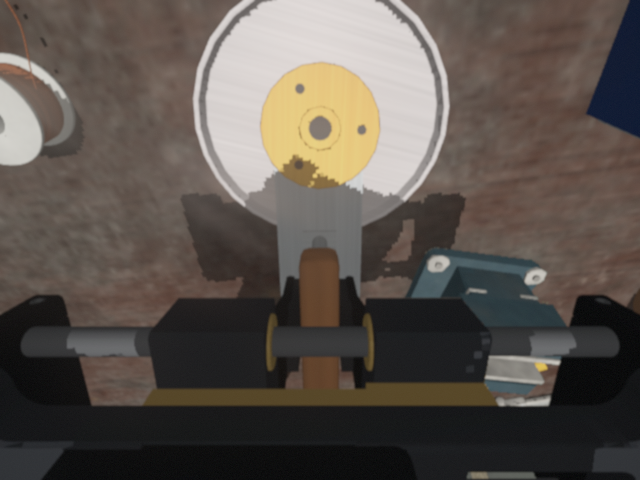

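```bash
python3 -m inch '[0,0,0,-0.19,0,0.064,0,0,0,0,-0.28,0,0.096,0,0,0,0,-0.38,0,0.128,0,0,0,0,-0.38,0,0.128,0,0,0,0,-0.38,0,0.128,0]';python3 tip.py
python3 - <<'E'
from h import *
save('wrist','wrist14.png')
E
```

```text
clock: 15.95
ee_pos: [0.5956, -0.1467, 0.0663]
tcp_rot: [0.984, -0.073, -0.161, -0.012]
wrist_force: [0.6, 0.2, -1.4]
gripper_width: 0.0174
tip rel D (fwd,left) -3.1 0.3 z 7.5 pitch 18.63 F [ 0.6  0.2 -1.4]
```

View pics/wrist14.png

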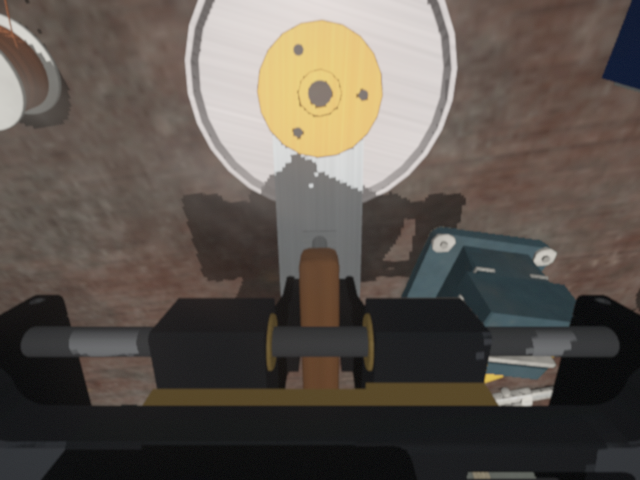

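Works: the disc stays in the dish while the blade slides out from under it. Keep drawing.

```bash
python3 -m inch '[0,0,0,-0.38,0,0.128,0,0,0,0,-0.38,0,0.128,0,0,0,0,-0.38,0,0.128,0,0,0,0,-0.38,0,0.128,0,0,0,0,-0.38,0,0.128,0]';python3 tip.py
python3 - <<'E'
from h import *
save('wrist','wrist15.png')
E
```

```text
clock: 16.42
ee_pos: [0.5761, -0.1439, 0.0662]
tcp_rot: [0.984, -0.073, -0.161, -0.012]
wrist_force: [0.3, 0.0, -1.0]
gripper_width: 0.0176
tip rel D (fwd,left) -22.9 0.2 z 7.4 pitch 18.63 F [ 0.3  0.  -1. ]
```

View pics/wrist15.png

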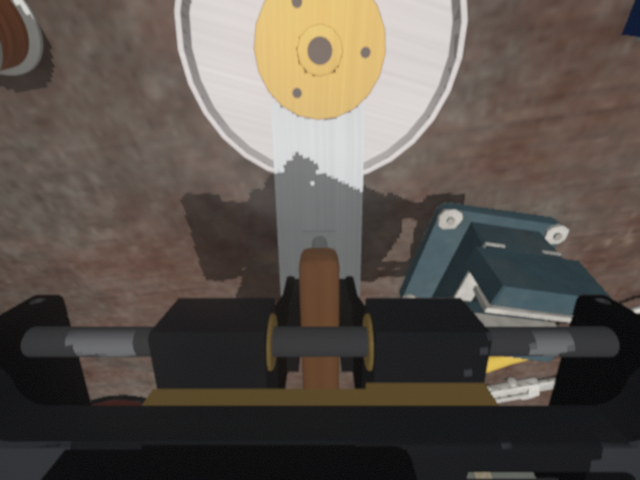

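```bash
python3 -m inch '[0,0,0,-0.38,0,0.128,0,0,0,0,-0.38,0,0.128,0,0,0,0,-0.38,0,0.128,0,0,0,0,-0.2,0,0.07,0,0,0,0,0,0,0,0]';python3 tip.py
python3 - <<'E'
from h import *
save('wrist','wrist16.png');save('side','side16.png');
im=cv2.imread('pics/side16.png'); cv2.imwrite('pics/side16c.png',cv2.resize(im[200:360,250:450],None,fx=3.7,fy=3.7))
E
```

```text
clock: 16.88
ee_pos: [0.5619, -0.1418, 0.0663]
tcp_rot: [0.984, -0.073, -0.162, -0.012]
wrist_force: [0.3, 0.3, -2.1]
gripper_width: 0.0179
tip rel D (fwd,left) -37.2 0.2 z 7.4 pitch 18.65 F [ 0.3  0.3 -2.1]
```

View pics/wrist16.png

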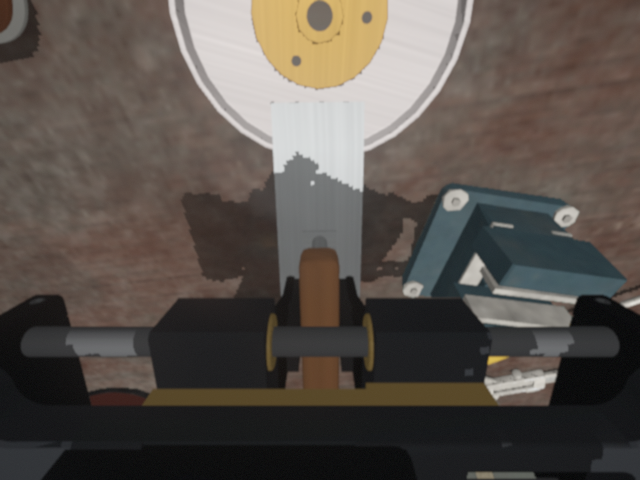

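View pics/side16c.png

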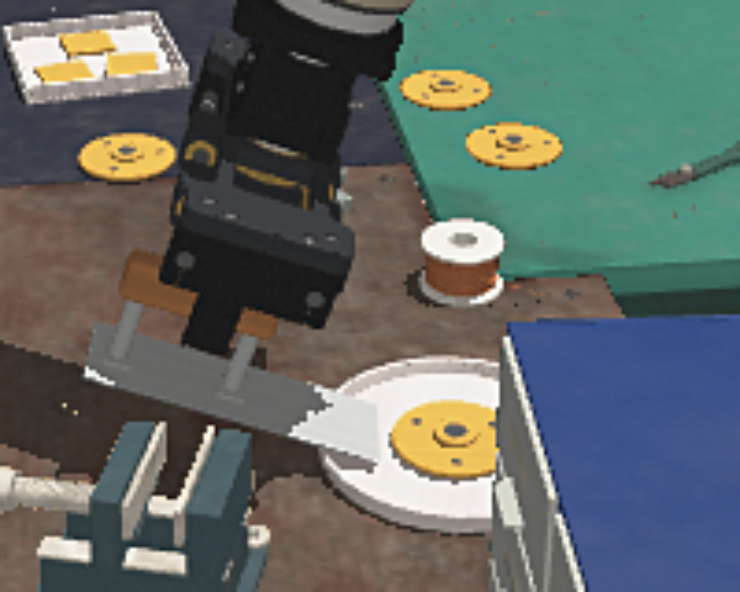

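```bash
python3 -m inch '[0,0,0,-0.32,0,-1,0,0,0,0,-0.5,0,-1.5,0,0,0,0,-0.6,0,-1.8,0,0,0.06,0,-0.6,0,-1.2,0,0,0.06,0,-0.5,0,-1,0]';python3 -m inch '[0,0.06,0,0,0,0,0,0,0.06,0,0,0,0,0,0,0.06,0,0,0,0,0,0,0.025,0,0,0,0,0,0,0,0,0,0,0,0]'
python3 - <<'E'
from h import *
save('wrist','wrist17.png')
E
python3 plan.py .545 0 .1 -8.5 0
```

```text
clock: 17.4
ee_pos: [0.5605, -0.1423, 0.1382]
tcp_rot: [0.992, -0.073, -0.099, -0.007]
wrist_force: [-0.1, 0.2, -1.1]
gripper_width: 0.0173
clock: 17.82
ee_pos: [0.5577, -0.1416, 0.1376]
tcp_rot: [0.997, -0.074, 0.001, -0.001]
wrist_force: [0.4, -1.5, -1.3]
gripper_width: 0.0177
at [ 0.5586 -0.1415  0.1374] yaw -8.47 pitch -0.07 roll -0.08 t 17.8667 w 0.017710588149136813 F [-0.7 -0.1 -2.3]
turn [-0.0014 -0.0011  0.0006] shift(cur) [ -3.43 -13.79   3.76] shift(tgt) [ -3.44 -13.79   3.74]
```

View pics/wrist17.png

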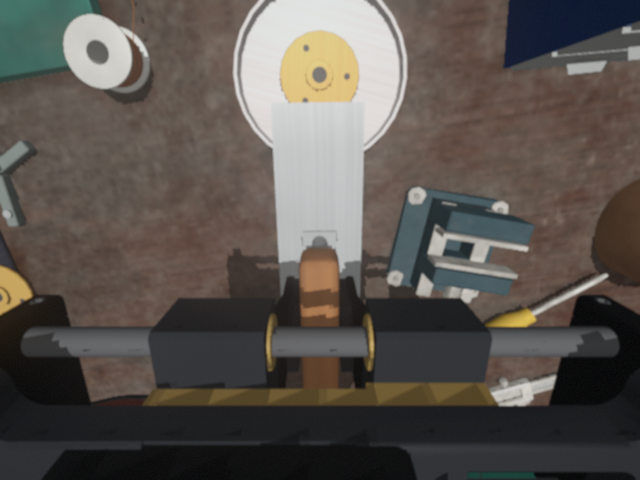

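```bash
python3 -m inch '[0,0,0,-0.6,-2.5,0.6,0,0,0,0,-0.7,-3,0.8,0,0,0,0,-0.7,-3,0.8,0,0,0,0,-0.7,-3,0.8,0,0,0,0,-0.6,-2.3,0.8,0]';python3 -m inch '[0,0,0,0,0,1.5,0,0,0,0,0,0,1.8,0,0,0,0,0,0,1.5,0,0,0,0,0,0,0.9,0,0,0,0,0,0,0,0]'; python3 plan.py .545 0 .0285 -8.5 0
```

```text
clock: 18.28
ee_pos: [0.5472, 0.0029, 0.098]
tcp_rot: [0.997, -0.072, 0.0, -0.001]
wrist_force: [0.1, 0.6, -2.3]
gripper_width: 0.0171
clock: 18.7
ee_pos: [0.5459, 0.0001, 0.0395]
tcp_rot: [0.997, -0.073, -0.002, 0.0]
wrist_force: [-1.0, 0.2, -1.5]
gripper_width: 0.0173
at [5.459e-01 1.000e-04 3.950e-02] yaw -8.42 pitch 0.18 roll 0.05 t 18.7 w 0.01727264863270102 F [-1.   0.2 -1.5]
turn [0.0008 0.0031 0.0014] shift(cur) [-0.08  0.02  1.1 ] shift(tgt) [-0.09  0.02  1.1 ]
```

```bash
python3 -m inch '[0,0,0,0,0,0.4,0,0,0,0,0,0,0.3,0,0,0,0,0,0,0.2,0,0,0,0,0,0,0,0]'; python3 -m inch '[0,0,0,0,0,0.1,0,0,0,0,0,0,0.05,0,0,0,0,0,0,0,0]';  python3 -m inch '[0,0,0,0,0,0.05,0,0,0,0,0,0,0.05,0,0,0,0,0,0,0,0]'
```

```text
clock: 19.03
ee_pos: [0.5465, -0.0, 0.0319]
tcp_rot: [0.997, -0.074, 0.0, -0.0]
wrist_force: [0.2, 0.9, -1.7]
gripper_width: 0.0175
clock: 19.28
ee_pos: [0.5464, 0.0001, 0.0304]
tcp_rot: [0.997, -0.074, 0.0, -0.0]
wrist_force: [-0.1, 0.2, -1.2]
gripper_width: 0.0173
clock: 19.53
ee_pos: [0.5463, 0.0001, 0.0292]
tcp_rot: [0.997, -0.074, -0.0, -0.0]
wrist_force: [0.4, 0.3, -2.3]
gripper_width: 0.0172
```

```bash
python3 -m inch '[0,0,0,0,0,0.05,0,0,0,0,0,0,0,0,0,0,0,0,0,0,0]'; python3 -m inch '[0,0,0,0,0,0.05,0,0,0,0,0,0,0,0,0,0,0,0,0,0,0]';  python3 -m inch '[0,0,0,0,0,0.05,0,0,0,0,0,0,0,0,0,0,0,0,0,0,0]'
```

```text
clock: 19.78
ee_pos: [0.5463, 0.0001, 0.0287]
tcp_rot: [0.997, -0.074, -0.0, -0.0]
wrist_force: [0.2, -0.0, -1.6]
gripper_width: 0.0174
clock: 20.03
ee_pos: [0.5464, -0.0, 0.0285]
tcp_rot: [0.997, -0.074, 0.0, -0.0]
wrist_force: [-1.1, -0.3, 2.0]
gripper_width: 0.0177
clock: 20.28
ee_pos: [0.5465, 0.0, 0.0285]
tcp_rot: [0.997, -0.074, 0.0, -0.0]
wrist_force: [-2.2, 0.3, 7.3]
gripper_width: 0.0175
```

Contact. Release slowly, then lift clear.

```bash
python3 -m inch '[0,0,0,0,0,-0.05,0,0,0,0,0,0,0,0.25,0,0,0,0,0,0,0.35,0,0,0,0,0,0,0.5,0,0,0,0,0,0,0.7]'; python3 -m inch '[0,0,0,0,0,0,0.9,0,0,0,0,0,0,0.9,0,0,0,0,0,0,0.9]'; python3 -m inch '[0,0,0,0,0,-1,0.9,0,0,0,0,0,-2.5,0.9,0,0,0,0,0,-3.5,0.9,0,0,0,0,0,-3.5,0.9,0,0,0,0,0,-3,0.9]'; python3 -m inch '[0,0,0,-3,0,-1,0.9,0,0,0,-3,0,-1,0.9,0,0,0,-2,0,0,0.9,0,0,0,0,0,0,0.9]'
python3 - <<'E'
from h import *
save('wrist','wrist18.png');save('top','top18.png');save('side','side18.png')
E
```

```text
clock: 20.7
ee_pos: [0.5464, 0.0001, 0.0282]
tcp_rot: [0.997, -0.074, 0.0, -0.0]
wrist_force: [-0.4, 0.1, -0.0]
gripper_width: 0.0343
clock: 20.95
ee_pos: [0.5464, 0.0, 0.0282]
tcp_rot: [0.997, -0.074, -0.0, -0.0]
wrist_force: [-0.3, -0.0, -0.2]
gripper_width: 0.0541
clock: 21.37
ee_pos: [0.5466, -0.0005, 0.1659]
tcp_rot: [0.997, -0.074, 0.001, -0.0]
wrist_force: [-0.1, 1.4, -0.2]
gripper_width: 0.0769
clock: 21.7
ee_pos: [0.4633, 0.0121, 0.1835]
tcp_rot: [0.997, -0.074, -0.002, -0.002]
wrist_force: [-0.3, -0.3, -1.2]
gripper_width: 0.0785
```

View pics/wrist18.png

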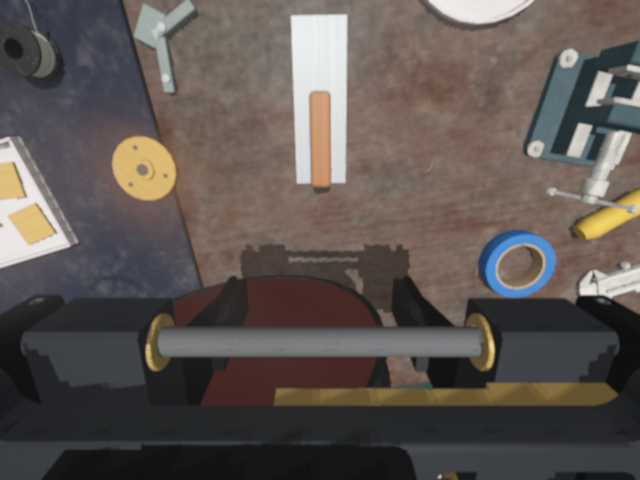

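View pics/side18.png

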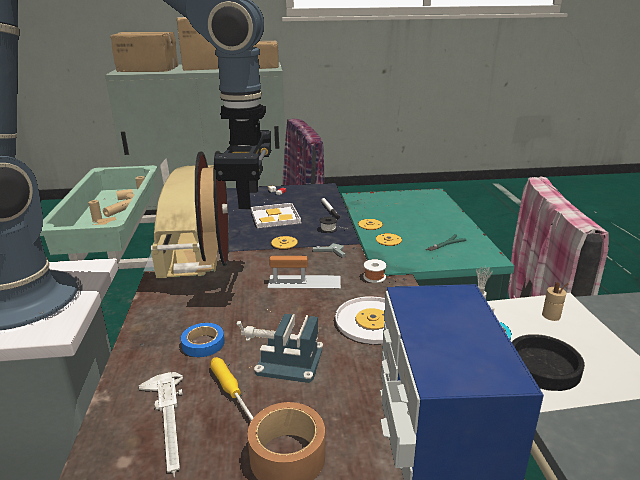

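View pics/top18.png

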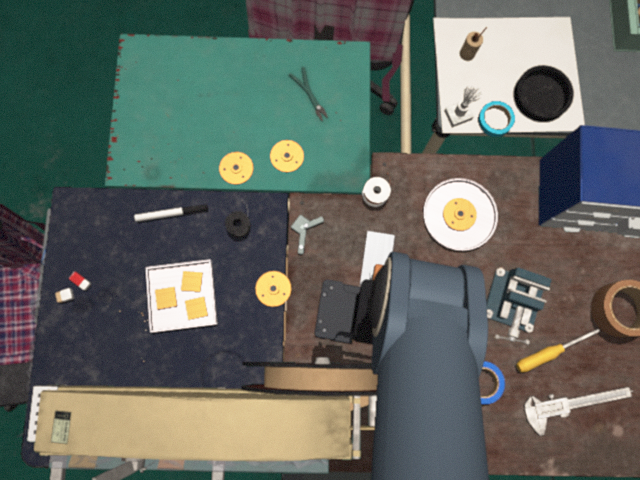

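Run:
```python
from h import *
K,E=cam('top'); im=cv2.imread('pics/top18.png'); h=cv2.cvtColor(im,cv2.COLOR_BGR2HSV)
m=((h[:,:,0]>15)&(h[:,:,0]<35)&(h[:,:,1]>90)&(h[:,:,2]>130)).astype(np.uint8); m[:,:430]=0;m[:,495:]=0;m[:180]=0;m[250:]=0
c=max(cv2.findContours(m,0,1)[0],key=len)[:,0].astype(float)
P=back(K,E,c,.0075); (x,y),r=cv2.minEnclosingCircle((P[:,:2]*1e3).astype(np.float32)); print(x,y,r)
print(sensors.sense()['wrist_force']); print(ticket.sign_off())
```

```text
683.1983032226562 -158.6880340576172 31.05483055114746
[0.85375472 0.05261107 1.07650439]
the job is handed in; nothing more can be done
None
```

The job is done and handed in at about 22 s on the robot's clock, though `sign_off` gave no verdict.

- **Picking up the trowel:** The hand's body would have run into the tape reel. I lowered the open jaws 30 mm to the side of the handle and let them draw the trowel across as they closed.
- **Moving the disc:** I slid the blade under the disc until the disc was seated in the V-stop. I then lifted it with the blade tilted nose-up, carried it over, tipped it slowly into the round dish and drew the blade out level.
- **Setting down:** I lowered the trowel onto open bench until the wrist felt contact, let go, and backed the hand away.

**Last checks:**
- **Disc:** The top camera put its centre at (0.683, -0.159), about 1.3 mm from the dish's centre. It looked flat with its boss up, but I had no direct measure of tilt or height.
- **Trowel:** It stands on its blade on the bench, clear of the dish and the tray. I judged this from the wrist and side pictures, not by measuring.
- **Spools, pen and square tray:** They looked unmoved against the first pictures; I did not measure them.
- **Gripper:** No picture showed it near the disc. The wrist force was about 1 N at hand-in and peaked at about 7 N when the trowel touched the bench.
- **A check that disagreed:** My fitted outline of the V-stop matched its walls, but missed the ends of its two arms by about 4 to 5 mm. The disc still seated within 1.5 mm of where the fit said it would.

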